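# Cure painted tiles in a lamp box with a sprung slide tray

### The arm

A 6-joint arm with a two-finger parallel gripper is mounted at the origin on the work surface. World frame = base frame: x ahead of the robot, y to its left, z up, the work surface at z = 0. Lengths are in m, angles in rad, forces in N, time in s.
With the tool pointing down it reaches from about 0.35 to 0.975 m from the base axis. Payload 4.9 kg.
Tool frame: the origin (TCP) lies midway between the tips of the shut fingers; the grasp point (between the pads) lies 19 mm behind it; x points along the fingers, z is the direction in which the jaws open and shut, and the axes are right-handed (so a half turn about x gives the same grasp; the last joint's range is limited). The gripper opens to 85 mm and grips with 20 to 120 N. Pads are 22 mm wide; open, the fingers measure 114 mm over their backs; the gripper's body (76 mm by 85 mm) begins 54 mm behind the grasp point. The pads swing forward as they close: fully open they stand 13 mm farther back than shut.
Start: joints at [1.085, 0.053, 1.613, -0, 1.476, -0.119], TCP at [0.224, 0.583, 0.231] pointing down, gripper open.
Joint ranges: [-3.01, 3.01], [-1.01, 2.22], [0.06, 2.58], [-1.02, 4.17], [0.09, 2.62], [-3.14, 3.14]. Speed limits (rad/s): [2.57, 2.57, 3.14, 3.14, 3.14, 3.14].

### API

Orientations are given as a unit quaternion [w, x, y, z].
In Python, from plant import state, cams, workorder, nets gives the robot as it stands.
- The arm moves only by the tool play_rows, never from a script. Its argument "motion" is a list of rows, each a list of 3 entries, a list of its own where there are three numbers: the closure, from -1 (fully open) to 1 (shut), then the shift along the world's x, y, z in m, then the turn about the world's z in rad. A call has 1 to 5 rows; each row is the pose to reach, as a shift and turn from the pose commanded when the call began; what a row does not reach only later rows make up. A row lasts 1/10 s, in which the tool goes at most 50 mm and 8.59 degrees, less where a joint would pass 70% of its speed; a pose out of reach is approached as far as the arm can. A call with a gripper value outside its range is refused whole. The fingers move at their own pace and stop on an object; the grip force is fixed at half the most. Time passes only in rows, so rows that repeat a pose let the fingers close. It gives the time, the measured TCP pose, the force and the opening at its end, in the units of the state.
- state(): the state, without advancing time (a new reading comes with each control period).
- cams.grab_frame(name): name is "side" or "top"; returns (picture, depth): 384x512x3 uint8, red, green, blue; 384x512 float32, m along the optical axis (not along the pixel's ray), 0 where there is no reading.
- cams.camera_info(name): a dict with "K" (3x3 intrinsics, pixels), "rvec" (rotation vector, rad) and "tvec" (3), from world to camera coordinates, as OpenCV has them. Camera axes: x right, y down, z forward; pixel columns grow to the right and rows downward; lengths in m; the calibration is good to about 2 mm. A picture is of the moment at which its call begins. camera_info takes no time and is no camera call.
- workorder.job_done(): hands the job in, once; it reports no verdict.
Trained networks look in the newest picture that a camera, given by its name, has taken for a name from the list of things; names that differ only in an ending like _2 or _b are one class to them, and where a whole thing is asked for, a point or a joint stands for the part that bears it (a point fixed in the world has none). Each returns a list of dicts, best first, with "score" (0 to 1); they miss things now and then, are a little off and sometimes report something else, mostly with a low value. They report only what shows in the picture. A call takes as long as a camera call. They do not tell look-alikes from the thing itself.
- nets.recognise(camera, target): "at" ([x, y, z] in m, in world coordinates, good to about 4 mm: the middle of the surface that is visible of it).
- nets.landmark_of(camera, target): "at" ([x, y, z] in m, in world coordinates, good to about 4 mm: a listed point, or the origin of a listed thing).
The state is a dict: "time": time; "joint_pos": joint angles; "joint_vel": joint speeds; "joint_efforts": joint torques, N m; "tool_pos": TCP position; "tool_rot": TCP orientation; "contact_force": force on the tool from outside, world axes, zero at the start; "ft_torque": the same for the moment, N m; "gripper_width": opening from 0.0 (shut) to 1.0 (fully open).
Only numpy, scipy, OpenCV 4.12 (cv2) and the standard library are available. Lean on these libraries where they do the work, as an engineer would, in place of code of your own. Each camera call takes 0.05 s, during which the arm holds its last target.

### The job

Cure the painted tiles: lift the tent-shaped cover off the lamp box's slide tray and hang it astride the rail on top of the lamp box, then lay every tile flat and square on a marked square of the tray, one to a square. Push the knob fully home so that the tray carries all the tiles into the lamp box, hold it there for three seconds, let the tray spring right out again, and set all the tiles out in a straight row on the drying board, each centred and square on a marked square of its own. Leave the mug and the jar where they stand.

Things in the scene. Friction and masses are not known exactly. Their poses are not given: they have to be found in the camera images.
- lampbox: Fixed grey lamp box on the work surface: 320 mm wide (its y), open at the front, face 110 mm and back 265 mm ahead (+x) of the origin, flat roof 65 mm up; opening 53 mm high, 296 mm wide. The origin lies on the work surface below the centre of the tray when the tray is out; x points into the box, z up.
- slide (a joint): Travel of the sprung aluminium tray into the lamp box (m): 0 fully out, 0.140 fully home against its stop; it counts as home beyond 0.134. The spring pushes back with about 3 N when out and 9 N when home (plus damping, 45 N per m/s) and returns the tray all the way by itself when let go.
- knob_face (a point): Centre of the flat front face of the tray's black push knob, an upright disc of 40 mm diameter, 10 mm thick, on a stem at the tray's front, 26 mm above the work surface, 115 mm towards -x of the tray's centre (lamp box axes). It faces the robot and moves with the tray; push it along the lamp box's +x.
- tray0 (a point): Centre of marked square 0 of 3 on the tray's top face (outlined in black, 64 mm). The three lie in a row along the lamp box's y, 78 mm apart, and move with the tray, a flat plate without rims, 116 mm (x) by 285 mm (y), its top 20 mm above the work surface. Axes as the lamp box's.
- tray1 (a point): Centre of marked square 1 of 3 on the tray's top face (outlined in black, 64 mm). The three lie in a row along the lamp box's y, 78 mm apart, and move with the tray, a flat plate without rims, 116 mm (x) by 285 mm (y), its top 20 mm above the work surface. Axes as the lamp box's.
- tray2 (a point): Centre of marked square 2 of 3 on the tray's top face (outlined in black, 64 mm). The three lie in a row along the lamp box's y, 78 mm apart, and move with the tray, a flat plate without rims, 116 mm (x) by 285 mm (y), its top 20 mm above the work surface. Axes as the lamp box's.
- rail: Fixed steel rail on the lamp box's roof: a round bar of 14 mm diameter, 260 mm long, along the rail's y (parallel to the lamp box's y) on two posts at its ends. Its origin lies on the roof under the bar's middle; the bar's axis is 95 mm above the roof (160 mm above the work surface).
- rail_mid (a point): Middle of the rail's bar, on its axis; axes as the rail's.
- cover: Loose tent-shaped cover of sheet steel, 150 mm long (its y): two sloping sides under a 28 mm wide flat ridge, open below, 66 mm wide at its feet (62 mm inside), about 20 mm inside just under the ridge; a wooden grip on top. 0.25 kg. It starts standing on the tray's middle. Origin: between its feet, at their level. Hung, its ridge rests on the bar, one side hanging either side.
- cover_ridge (a point): Middle of the underside of the cover's ridge, 70.7 mm above the feet. It lies about 7 mm above the bar's axis when hung.
- cover_grip (a point): Point to take the cover by: in the wooden grip, 11 mm below its top. The grip is 12 mm thick (the cover's x), 70 mm long (its y) and rises 31 mm above the ridge's underside.
- tile1: A square painted terracotta tile, 60 x 60 x 15 mm, 0.1 kg, loose; two or three such tiles, all alike, lie on the sheet of paper (None if absent). Origin: centre of its underside; z up; x and y along its edges.
- tile2: A square painted terracotta tile, 60 x 60 x 15 mm, 0.1 kg, loose; two or three such tiles, all alike, lie on the sheet of paper (None if absent). Origin: centre of its underside; z up; x and y along its edges.
- tile3: A square painted terracotta tile, 60 x 60 x 15 mm, 0.1 kg, loose; two or three such tiles, all alike, lie on the sheet of paper (None if absent). Origin: centre of its underside; z up; x and y along its edges.
- board: Fixed wooden drying board, 280 mm (its x) by 112 mm (its y), 6 mm thick. Origin: centre of its underside.
- dry0 (a point): Centre of marked square 0 of 3 on the drying board's top (outlined in dark brown, 64 mm), 6 mm above the work surface. The three lie in a row along the board's x, 78 mm apart. Axes as the board's.
- dry1 (a point): Centre of marked square 1 of 3 on the drying board's top (outlined in dark brown, 64 mm), 6 mm above the work surface. The three lie in a row along the board's x, 78 mm apart. Axes as the board's.
- dry2 (a point): Centre of marked square 2 of 3 on the drying board's top (outlined in dark brown, 64 mm), 6 mm above the work surface. The three lie in a row along the board's x, 78 mm apart. Axes as the board's.
- sheet: Flat sheet of paper fixed to the work surface, 250 x 220 mm, on which the tiles lie at the start (at table height). Origin: its centre.
- mug: Bystander: white mug, 80 mm across, 95 mm high. Origin: centre of its underside.
- jar: Bystander: amber glass jar with a lid, 80 mm across, 110 mm high. Origin: centre of its underside.
Not all that is in view belongs to the job. What is shaped like the cover but green is not meant.

How it is judged:
On the way, in this order (a step that is already met when the one before it is completed fails the run):
1. the cover hangs freely astride the rail (x of cover_ridge in the frame of rail_mid between -0.012 and 0.012 m and z of cover_ridge in the frame of rail_mid between 0.002 and 0.013 m and y of cover_ridge in the frame of rail_mid between -0.08 and 0.08 m and angle between cover's own z axis and vertical below 0.25 rad and contact force between cover and rail above 0.5 N and contact force between cover and the fingers below 0.1 N and linear speed of cover below 0.02 m/s), for 0.3 s.
2. every tile lies released on a marked square of the tray ((distance between tile1 and tray0 below 0.014 m or distance between tile1 and tray1 below 0.014 m or distance between tile1 and tray2 below 0.014 m) and (angle between the x axis of tile1 and the x axis of lampbox, either way round below 0.2 rad or angle between the x axis of tile1 and the y axis of lampbox, either way round below 0.2 rad) and angle between each of tile1, tile2, tile3's own z axis and vertical below 0.1 rad and contact force between each of tile1, tile2, tile3 and the fingers below 0.1 N and linear speed of each of tile1, tile2, tile3 below 0.02 m/s and (distance between tile2 and tray0 below 0.014 m or distance between tile2 and tray1 below 0.014 m or distance between tile2 and tray2 below 0.014 m) and (angle between the x axis of tile2 and the x axis of lampbox, either way round below 0.2 rad or angle between the x axis of tile2 and the y axis of lampbox, either way round below 0.2 rad) and (distance between tile3 and tray0 below 0.014 m or distance between tile3 and tray1 below 0.014 m or distance between tile3 and tray2 below 0.014 m) and (angle between the x axis of tile3 and the x axis of lampbox, either way round below 0.2 rad or angle between the x axis of tile3 and the y axis of lampbox, either way round below 0.2 rad)), for 0.2 s.
3. the tray is held fully home with every tile on its marked square, for nearly three seconds (value of joint slide above 0.134 m and (distance between tile1 and tray0 below 0.018 m or distance between tile1 and tray1 below 0.018 m or distance between tile1 and tray2 below 0.018 m) and (angle between the x axis of tile1 and the x axis of lampbox, either way round below 0.3 rad or angle between the x axis of tile1 and the y axis of lampbox, either way round below 0.3 rad) and angle between each of tile1, tile2, tile3's own z axis and vertical below 0.1 rad and (distance between tile2 and tray0 below 0.018 m or distance between tile2 and tray1 below 0.018 m or distance between tile2 and tray2 below 0.018 m) and (angle between the x axis of tile2 and the x axis of lampbox, either way round below 0.3 rad or angle between the x axis of tile2 and the y axis of lampbox, either way round below 0.3 rad) and (distance between tile3 and tray0 below 0.018 m or distance between tile3 and tray1 below 0.018 m or distance between tile3 and tray2 below 0.018 m) and (angle between the x axis of tile3 and the x axis of lampbox, either way round below 0.3 rad or angle between the x axis of tile3 and the y axis of lampbox, either way round below 0.3 rad)), for 2.7 s.
At the end, for the whole second after the job is handed in: Every tile lies flat, released and still on the drying board, its centre within 11 mm of a marked square's centre and its edges within 0.15 rad of the row; the cover hangs freely astride the rail, within 80 mm of its middle; the tray is fully out (all of step 1 and value of joint slide below 0.008 m and (distance between tile1 and dry0 below 0.011 m or distance between tile1 and dry1 below 0.011 m or distance between tile1 and dry2 below 0.011 m) and (angle between the x axis of tile1 and the x axis of board, either way round below 0.15 rad or angle between the x axis of tile1 and the y axis of board, either way round below 0.15 rad) and angle between each of tile1, tile2, tile3's own z axis and vertical below 0.1 rad and contact force between each of tile1, tile2, tile3 and the fingers below 0.1 N and linear speed of each of tile1, tile2, tile3 below 0.02 m/s and (distance between tile2 and dry0 below 0.011 m or distance between tile2 and dry1 below 0.011 m or distance between tile2 and dry2 below 0.011 m) and (angle between the x axis of tile2 and the x axis of board, either way round below 0.15 rad or angle between the x axis of tile2 and the y axis of board, either way round below 0.15 rad) and (distance between tile3 and dry0 below 0.011 m or distance between tile3 and dry1 below 0.011 m or distance between tile3 and dry2 below 0.011 m) and (angle between the x axis of tile3 and the x axis of board, either way round below 0.15 rad or angle between the x axis of tile3 and the y axis of board, either way round below 0.15 rad)); the robot touches nothing.
It fails at once if the mug is moved or tipped (distance of mug from where it was at the start of the episode above 0.02 m or angle between mug's own z axis and vertical above 0.3 rad).
It fails at once if the jar is moved or tipped (distance of jar from where it was at the start of the episode above 0.02 m or angle between jar's own z axis and vertical above 0.3 rad).
Of tile1, tile2, tile3 only 2 to 3 are there at a start; the rules pass over those that are not, and their reading is None.
At some moment in a run one of tile1, tile2, tile3 may be knocked a few centimetres aside while the robot is not near it.
It also fails if it takes over 210 s, if anything falls off the work surface, if the arm or the gripper's body presses on something with over 40 N, if the wrist force passes 120 N, or if a joint passes its speed limit or range.

## Working session

There is one attempt and no reset: what is moved stays moved. The work goes in short steps, Python scripts to look and compute and a tool call to move; the robot and the scene stay as the last step left them, time stands still between calls to the robot, and variables do not carry over. Pictures are saved under pics/ and viewed, and the job is handed in when it is done.

Besides the shell and the picture viewer there is one more tool, called after ">>>" by a JSON object that holds its "op" and its "data", one argument or row to a line. play_rows: Moves the arm, as the interface text tells. Its arguments: {"type":"object","properties":{"motion":{"type":"array","items":{"type":"array"}}},"required":["motion"]}

```bash
ls; mkdir -p pics; cat > h.py <<'E'
import numpy as np,cv2
from plant import state,cams,workorder,nets
def cam(n):
    i=cams.camera_info(n);R=cv2.Rodrigues(np.array(i["rvec"],float))[0];return np.array(i["K"]),R,np.array(i["tvec"]).ravel()
def proj(n,P):
    i=cams.camera_info(n);return cv2.projectPoints(np.array(P,float).reshape(-1,1,3),np.array(i["rvec"],float),np.array(i["tvec"],float),np.array(i["K"]),None)[0].reshape(-1,2)
def onplane(n,uv,z):
    K,R,t=cam(n);uv=np.array(uv,float).reshape(-1,2)
    d=(np.linalg.inv(K)@np.c_[uv,np.ones(len(uv))].T).T@R;C=-R.T@t
    s=(z-C[2])/d[:,2];return C+d*s[:,None]
def cloud(n,dep):
    K,R,t=cam(n);h,w=dep.shape;u,v=np.meshgrid(np.arange(w),np.arange(h))
    c=np.stack([(u-K[0,2])/K[0,0]*dep,(v-K[1,2])/K[1,1]*dep,dep],-1)
    return (c-t)@R
def save(n,img,s=1.5): cv2.imwrite(n,cv2.resize(img[:,:,::-1],None,fx=s,fy=s,interpolation=cv2.INTER_CUBIC))
E
python3 - <<'E'
from h import *
for n in("top","side"):
    im,d=cams.grab_frame(n);save(f"pics/{n}0.png",im);np.savez(f"pics/{n}0.npz",im=im,d=d)
s=state();print(s["tool_pos"],s["tool_rot"],s["gripper_width"],s["time"])
for o in ["lampbox","tray0","tray1","tray2","rail_mid","cover","cover_grip","tile1","dry0","dry1","dry2","mug","jar","knob_face"]:
    for n in ("top","side"):
        print(o,n,[(np.round(r["at"],3).tolist(),round(r["score"],2)) for r in nets.landmark_of(n,o)])
E
```

```text
pics
[0.22387613 0.58293521 0.2301856 ] [ 0.58222489 -0.40073399  0.58337991  0.40011791] 0.9986282911598489 0.1
lampbox top [([0.556, 0.023, -0.002], 0.66)]
lampbox side [([0.552, 0.025, -0.0], 0.98), ([0.705, 0.023, 0.067], 0.63)]
tray0 top [([0.553, 0.021, 0.019], 0.79), ([0.55, -0.053, 0.021], 0.67)]
tray0 side [([0.555, 0.099, 0.019], 0.77), ([0.55, 0.027, 0.021], 0.65), ([0.551, -0.054, 0.019], 0.57), ([0.532, 0.332, 0.002], 0.48)]
tray1 top [([0.553, 0.021, 0.019], 0.79), ([0.55, -0.053, 0.021], 0.67)]
tray1 side [([0.555, 0.099, 0.019], 0.77), ([0.55, 0.027, 0.021], 0.65), ([0.551, -0.054, 0.019], 0.57), ([0.532, 0.332, 0.002], 0.48)]
tray2 top [([0.553, 0.021, 0.019], 0.79), ([0.55, -0.053, 0.021], 0.67)]
tray2 side [([0.555, 0.099, 0.019], 0.77), ([0.55, 0.027, 0.021], 0.65), ([0.551, -0.054, 0.019], 0.57), ([0.532, 0.332, 0.002], 0.48)]
rail_mid top [([0.701, 0.022, 0.16], 0.83), ([0.437, 0.027, 0.025], 0.7)]
rail_mid side [([0.703, 0.022, 0.157], 0.68), ([0.548, -0.057, 0.02], 0.33)]
cover top [([0.544, 0.038, 0.02], 0.91), ([0.195, 0.333, -0.0], 0.57), ([0.475, -0.423, 0
[... 821 characters left out ...]
0.58), ([0.559, 0.022, -0.002], 0.58)]
dry1 side [([0.455, 0.35, 0.005], 0.91), ([0.382, 0.364, 0.007], 0.84), ([0.538, 0.332, 0.004], 0.59)]
dry2 top [([0.382, 0.363, 0.009], 0.77), ([0.536, 0.336, 0.007], 0.63), ([0.457, 0.349, 0.01], 0.58), ([0.559, 0.022, -0.002], 0.58)]
dry2 side [([0.455, 0.35, 0.005], 0.91), ([0.382, 0.364, 0.007], 0.84), ([0.538, 0.332, 0.004], 0.59)]
mug top [([0.728, -0.312, 0.001], 0.85)]
mug side [([0.729, -0.313, -0.004], 0.58)]
jar top [([0.723, 0.312, -0.005], 0.63)]
jar side [([0.726, 0.308, -0.002], 0.58)]
knob_face top [([0.436, 0.023, 0.025], 0.86), ([0.548, 0.039, 0.114], 0.64)]
knob_face side [([0.441, 0.023, 0.028], 0.78), ([0.378, 0.366, 0.009], 0.31)]
```

View pics/top0.png

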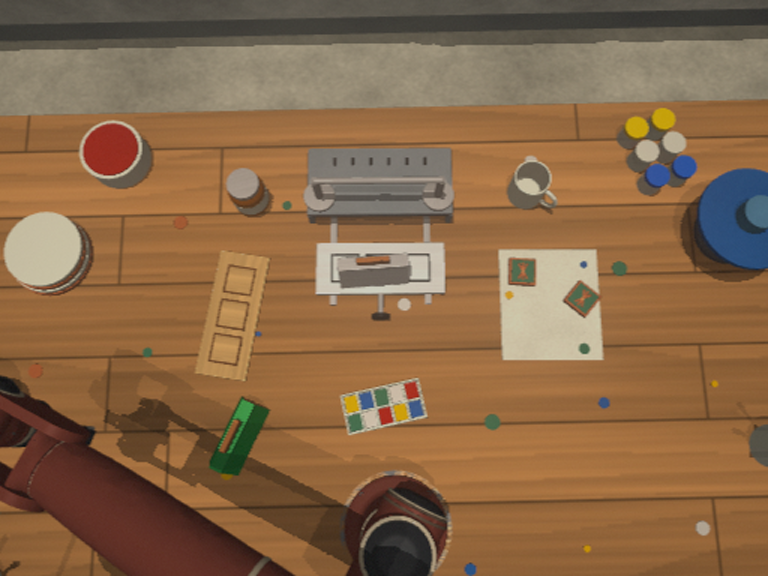

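View pics/side0.png

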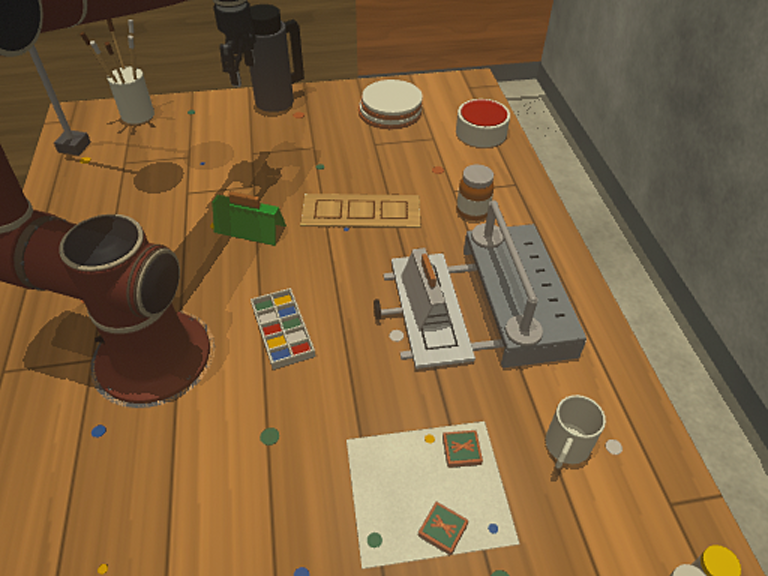

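The top view shows the grey steel cover at (373,268) standing on the tray. The similar green one at (240,435) lies off to the side, so it is the decoy. There are only two tiles, at (522,272) and (581,298). The board is at (233,315), the jar at (247,190) and the mug at (532,185). I'll confirm the cover in an enlarged crop and measure poses.

```bash
python3 - <<'E'
from h import *
Z=np.load("pics/top0.npz");im,d=Z["im"],Z["d"];P=cloud("top",d)
save("pics/crop0.png",im[90:230,195:310],5)
def rect(m,name):
    c,wh,a=cv2.minAreaRect(P[m][:,:2].astype(np.float32));print(name,m.sum(),np.round(c,4),np.round(wh,4),round(a,2),'medz',np.median(P[m][:,2]).round(4),'mean',P[m].mean(0).round(4))
def box(x0,x1,y0,y1,z0,z1):
    return (P[...,0]>x0)&(P[...,0]<x1)&(P[...,1]>y0)&(P[...,1]<y1)&(P[...,2]>z0)&(P[...,2]<z1)&(d>0)
rect(box(.45,.64,-.15,.15,.105,.135),'grip')
rect(box(.45,.64,-.15,.15,.03,.135),'cover')
rect(box(.45,.64,-.2,.2,.014,.026),'tray')
rect(box(.63,.83,-.2,.25,.055,.075),'roof')
rect(box(.63,.83,-.09,.13,.12,.18),'bar')
rect(box(.3,.62,.26,.42,.003,.012),'board')
rect(box(.51,.575,-.34,-.25,.009,.025),'tileA')
rect(box(.42,.53,-.48,-.36,.009,.025),'tileB')
print(proj("top",[[.543,-.298,.015],[.474,-.424,.015]]))
E
```

```text
grip 107 [0.5451 0.032 ] [0.0141 0.0655] 0.95 medz 0.1211 mean [0.5444 0.0314 0.1196]
cover 880 [0.5446 0.0319] [0.0644 0.1493] 2.46 medz 0.0872 mean [0.534  0.0312 0.0801]
tray 1937 [0.5374 0.0159] [0.164  0.2902] 2.85 medz 0.0195 mean [0.5509 0.0106 0.0196]
roof 3626 [0.7386 0.0169] [0.3261 0.1591] 89.26 medz 0.0646 mean [0.7381 0.0137 0.0649]
bar 337 [0.7016 0.0194] [0.2184 0.0149] 89.26 medz 0.1647 mean [0.7009 0.0244 0.1645]
board 2244 [0.4599 0.3399] [0.3177 0.1596] 0.47 medz 0.0059 mean [0.4549 0.3439 0.0061]
tileA 304 [ 0.5394 -0.2981] [0.0601 0.0604] 86.31 medz 0.015 mean [ 0.5392 -0.2984  0.0151]
tileB 328 [ 0.4627 -0.4222] [0.0748 0.1019] 73.62 medz 0.0152 mean [ 0.4742 -0.4262  0.0151]
[[348.17503883 179.20262733]
 [387.62038506 198.67489193]]
```

View pics/crop0.png

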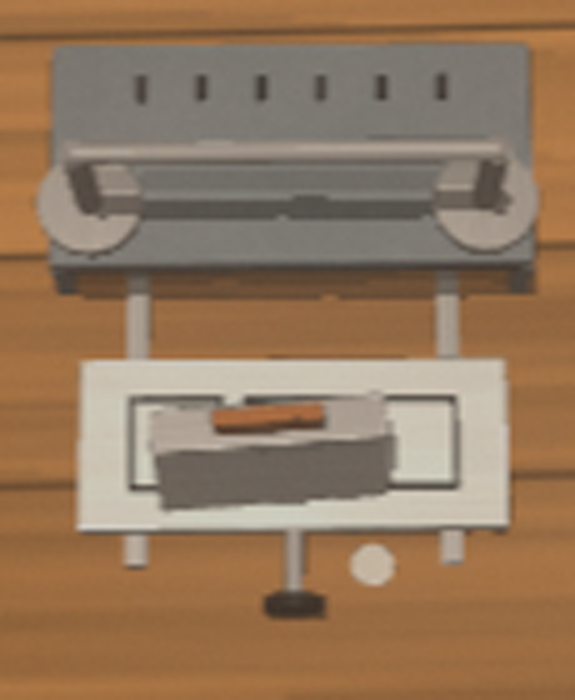

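```bash
python3 - <<'E'
from h import *
for n in ("top","side"):
    Z=np.load(f"pics/{n}0.npz");im,d=Z["im"],Z["d"];P=cloud(n,d)
    def box(x0,x1,y0,y1,z0,z1):
        return (P[...,0]>x0)&(P[...,0]<x1)&(P[...,1]>y0)&(P[...,1]<y1)&(P[...,2]>z0)&(P[...,2]<z1)&(d>0)
    def pca(m,name):
        q=P[m][:,:2];c=q.mean(0);v=np.linalg.svd(q-c,full_matrices=False)[2][0];
        print(n,name,m.sum(),'mean',P[m].mean(0).round(4),'ang deg',np.degrees(np.arctan2(v[1],v[0])).round(2)%180,'ext',np.ptp((q-c)@v).round(4), 'z',P[m][:,2].max().round(4))
    pca(box(.45,.64,-.15,.15,.105,.135),'grip')
    pca(box(.45,.64,-.15,.15,.085,.098),'ridge')
    pca(box(.63,.83,-.06,.10,.13,.18),'bar')
    for s in(1,): 
        m=box(.40,.44,-.05,.1,.005,.06); pca(m,'knob')
    # board by rect within top surface
    m=box(.28,.65,.24,.46,.003,.009)
    # wood board is lighter: use hsv
    hsv=cv2.cvtColor(im,cv2.COLOR_RGB2HSV)
    for nm,c in(("A",(.539,-.298)),("B",(.474,-.426))):
        m=(np.hypot(P[...,0]-c[0],P[...,1]-c[1])<.05)&(P[...,2]>.0125)&(P[...,2]<.02)
        q=P[m][:,:2].astype(np.float32);r=cv2.minAreaRect(q);print(n,nm,np.round(r[0],4),np.round(r[1],4),round(r[2],1))
Z=np.load("pics/top0.npz");save("pics/crop1.png",Z["im"][160:260,125:190],6);save("pics/crop2.png",Z["im"][160:245,325:410],6)
E
```

```text
top grip 107 mean [0.5444 0.0314 0.1196] ang deg 92.96 ext 0.0659 z 0.1278
top ridge 291 mean [0.5432 0.0343 0.0937] ang deg 93.36 ext 0.1494 z 0.098
top bar 248 mean [0.7008 0.022  0.1645] ang deg 89.08 ext 0.1569 z 0.1725
top knob 38 mean [0.4309 0.0194 0.0217] ang deg 93.94 ext 0.1284 z 0.0437
top A [ 0.5388 -0.2986] [0.0578 0.0594] 86.5
top B [ 0.4745 -0.4265] [0.0595 0.0628] 48.4
side grip 112 mean [0.5442 0.03   0.1192] ang deg 94.32 ext 0.0717 z 0.127
side ridge 234 mean [0.5409 0.0237 0.0945] ang deg 95.39 ext 0.1537 z 0.098
side bar 205 mean [0.7001 0.0176 0.1659] ang deg 89.13 ext 0.1591 z 0.1708
side knob 31 mean [0.4331 0.0216 0.0267] ang deg 94.37 ext 0.1224 z 0.0459
side A [ 0.5386 -0.2956] [0.0612 0.0598] 85.7
side B [ 0.4747 -0.4236] [0.0607 0.0597] 48.3
```

View pics/crop1.png

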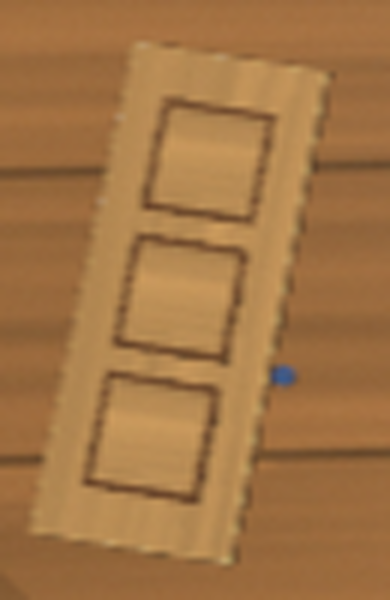

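View pics/crop2.png

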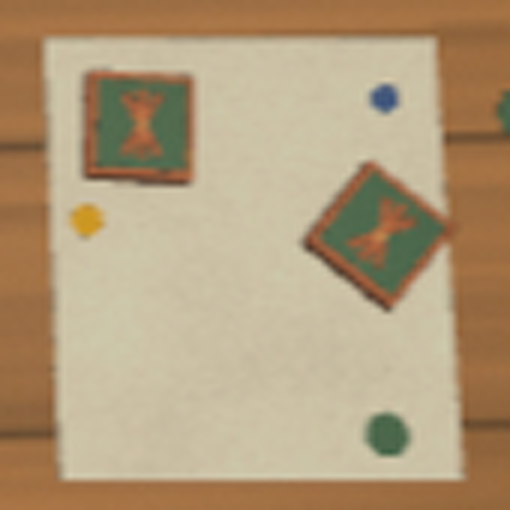

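```bash
cat >> h.py <<'E'
from scipy.spatial.transform import Rotation as Ro
def tool():
    s=state();q=s["tool_rot"];R=Ro.from_quat([q[1],q[2],q[3],q[0]]).as_matrix()
    z=R[:,2];print("t",round(s["time"],2),"tcp",np.round(s["tool_pos"],4),"fing",R[:,0].round(3),"jaw yaw",round(np.arctan2(z[1],z[0]),4),"w",round(s["gripper_width"],3),"F",np.round(s["contact_force"],2),"j",np.round(s["joint_pos"],3))
E
python3 - <<'E'
from h import *
tool()
uv=np.array([[208,160],[181,297],[151,436]])/6-.5/6*0+np.array([125,160])
print(onplane("top",uv,.006).round(4))
E
```

```text
t 1.5 tcp [0.2241 0.5834 0.2313] fing [-0. -0. -1.] jaw yaw 1.204 w 0.997 F [-0.12  0.01  0.13] j [ 1.085  0.053  1.613  0.     1.476 -0.119]
[[0.5336 0.3321 0.006 ]
 [0.4563 0.3453 0.006 ]
 [0.3796 0.3598 0.006 ]]
```

>>> {"op": "play_rows", "data": {
  "motion": [
    [-1,[0.024,-0.041,0.01],-0.14],
    [-1,[0.048,-0.082,0.02],-0.28],
    [-1,[0.072,-0.123,0.03],-0.42],
    [-1,[0.096,-0.164,0.03],-0.56],
    [-1,[0.12,-0.205,0.03],-0.7]
  ]
}}

```text
time: 2.0
tool_pos: [0.3449, 0.377, 0.2621]
tool_rot: [0.686, -0.174, 0.685, 0.175]
contact_force: [0.8, 0.0, 0.2]
gripper_width: 1.0
```

>>> {"op": "play_rows", "data": {
  "motion": [
    [-1,[0.024,-0.041,0],-0.14],
    [-1,[0.048,-0.082,0],-0.28],
    [-1,[0.072,-0.123,0],-0.42],
    [-1,[0.096,-0.164,0],-0.444],
    [-1,[0.12,-0.205,0],-0.444]
  ]
}}

```text
time: 2.5
tool_pos: [0.4648, 0.1716, 0.2617]
tool_rot: [0.707, -0.021, 0.706, 0.021]
contact_force: [0.2, -0.5, 0.7]
gripper_width: 1.002
```

>>> {"op": "play_rows", "data": {
  "motion": [
    [-1,[0.024,-0.041,0],0],
    [-1,[0.048,-0.082,0],0],
    [-1,[0.072,-0.123,0],0],
    [-1,[0.081,-0.141,0],0],
    [-1,[0.081,-0.141,0],0]
  ]
}}

```text
time: 3.0
tool_pos: [0.546, 0.03, 0.2611]
tool_rot: [0.707, -0.02, 0.707, 0.02]
contact_force: [0.3, 0.6, -0.4]
gripper_width: 0.999
```

```bash
python3 - <<'E'
from h import *
tool()
E
```

```text
t 3.0 tcp [0.546  0.03   0.2611] fing [-0. -0. -1.] jaw yaw 0.056 w 0.999 F [ 0.33  0.64 -0.44] j [-0.081 -0.151  1.76  -0.     1.533 -0.137]
```

>>> {"op": "play_rows", "data": {
  "motion": [
    [-1,[0,0.001,-0.045],0],
    [-1,[-0.001,0.002,-0.09],0],
    [-1,[-0.001,0.002,-0.13],0],
    [-1,[-0.001,0.002,-0.164],0],
    [-1,[-0.001,0.002,-0.164],0]
  ]
}}

```text
time: 3.5
tool_pos: [0.5392, 0.0358, 0.0915]
tool_rot: [0.703, -0.021, 0.711, 0.022]
contact_force: [-0.6, -0.0, 0.2]
gripper_width: 1.0
```

>>> {"op": "play_rows", "data": {
  "motion": [
    [-0.3,[0,0,0],0],
    [0.3,[0,0,0],0],
    [0.8,[0,0,0],0],
    [1,[0,0,0],0],
    [1,[0,0,0],0]
  ]
}}

```text
time: 4.0
tool_pos: [0.545, 0.0344, 0.0986]
tool_rot: [0.708, -0.021, 0.706, 0.021]
contact_force: [1.4, 0.4, 0.9]
gripper_width: 0.142
```

>>> {"op": "play_rows", "data": {
  "motion": [
    [1,[0,0,0],0],
    [1,[0,0,0],0],
    [1,[0,0,0],0],
    [1,[0,0,0],0],
    [1,[0,0,0],0]
  ]
}}

```text
time: 4.5
tool_pos: [0.545, 0.0343, 0.0983]
tool_rot: [0.707, -0.021, 0.706, 0.021]
contact_force: [1.2, 0.2, 5.9]
gripper_width: 0.126
```

>>> {"op": "play_rows", "data": {
  "motion": [
    [1,[0,0,0.01],0],
    [1,[0,0,0.03],0],
    [1,[0,0,0.06],0],
    [1,[0,0,0.09],0],
    [1,[0,0,0.12],-0.075]
  ]
}}

```text
time: 5.0
tool_pos: [0.5429, 0.0345, 0.2171]
tool_rot: [0.706, 0.006, 0.708, -0.006]
contact_force: [0.6, -0.4, -2.9]
gripper_width: 0.13
```

>>> {"op": "play_rows", "data": {
  "motion": [
    [1,[0,0,0.03],0],
    [1,[0,0,0.06],0],
    [1,[0,0,0.07],0],
    [1,[0,0,0.07],0],
    [1,[0,0,0.07],0]
  ]
}}

```text
time: 5.5
tool_pos: [0.5432, 0.0345, 0.2851]
tool_rot: [0.706, 0.005, 0.708, -0.005]
contact_force: [-0.4, -0.2, -2.2]
gripper_width: 0.123
```

```bash
python3 - <<'E'
from h import *
tool()
im,d=cams.grab_frame("side");save("pics/s1.png",im[100:300,200:420],3.5)
tool()
E
```

```text
t 5.5 tcp [0.5432 0.0345 0.2851] fing [-0.003  0.    -1.   ] jaw yaw -0.015 w 0.123 F [-0.39 -0.18 -2.18] j [-0.073 -0.165  1.733 -0.     1.577 -0.058]
t 5.55 tcp [0.543  0.0345 0.2845] fing [-0.004  0.    -1.   ] jaw yaw -0.015 w 0.125 F [-0.14 -0.26 -3.05] j [-0.073 -0.164  1.734  0.     1.577 -0.058]
```

View pics/s1.png

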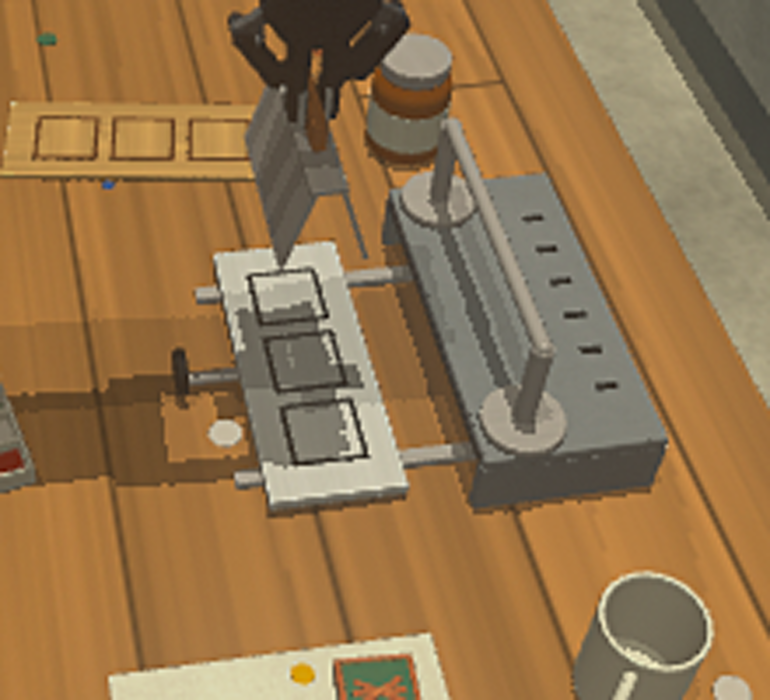

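The cover is held level at (310,170) in the crop, well above the bar, and the tray squares are clear. Next I'll carry it over the rail.

>>> {"op": "play_rows", "data": {
  "motion": [
    [1,[0.03,-0.003,0],0],
    [1,[0.07,-0.006,0],0],
    [1,[0.11,-0.009,0],0],
    [1,[0.14,-0.012,0],0],
    [1,[0.157,-0.012,0],0]
  ]
}}

```text
time: 6.05
tool_pos: [0.702, 0.0219, 0.2831]
tool_rot: [0.705, 0.006, 0.709, -0.005]
contact_force: [0.1, 0.6, -2.6]
gripper_width: 0.129
```

>>> {"op": "play_rows", "data": {
  "motion": [
    [1,[0,0,0],0],
    [1,[0,0,0],0],
    [1,[0,0,0],0],
    [1,[0,0,0],0],
    [1,[0,0,0],0]
  ]
}}

```text
time: 6.55
tool_pos: [0.7006, 0.0225, 0.2877]
tool_rot: [0.707, 0.005, 0.707, -0.005]
contact_force: [0.2, -0.1, -1.4]
gripper_width: 0.127
```

```bash
python3 - <<'E'
from h import *
tool()
im,d=cams.grab_frame("side");save("pics/s2.png",im[80:280,220:440],3.5)
P=cloud("side",d)
m=(np.abs(P[...,1]-.022)<.16)&(P[...,0]>.62)&(P[...,0]<.78)&(P[...,2]>.15)&(P[...,2]<.285)&(d>0)
for z in np.arange(.155,.285,.01):
    q=P[m&(abs(P[...,2]-z)<.005)]
    if len(q):print(z.round(3),len(q),q[:,0].min().round(4),q[:,0].max().round(4),q[:,1].min().round(3),q[:,1].max().round(3))
E
```

```text
t 6.55 tcp [0.7006 0.0225 0.2877] fing [ 0. -0. -1.] jaw yaw -0.015 w 0.127 F [ 0.23 -0.14 -1.4 ] j [-0.074  0.203  1.356 -0.     1.582 -0.059]
0.155 22 0.6915 0.71 -0.119 -0.025
0.165 173 0.6919 0.7078 -0.12 0.009
0.175 8 0.6951 0.7029 -0.113 -0.011
0.205 5 0.6669 0.7322 -0.016 0.097
0.215 105 0.664 0.7333 -0.052 0.101
0.225 117 0.6659 0.7283 -0.051 0.098
0.235 116 0.6688 0.7258 -0.052 0.096
0.245 121 0.672 0.7239 -0.053 0.098
0.255 125 0.6745 0.7199 -0.052 0.101
0.265 114 0.6784 0.718 -0.052 0.097
0.275 118 0.6807 0.712 -0.052 0.101
```

View pics/s2.png

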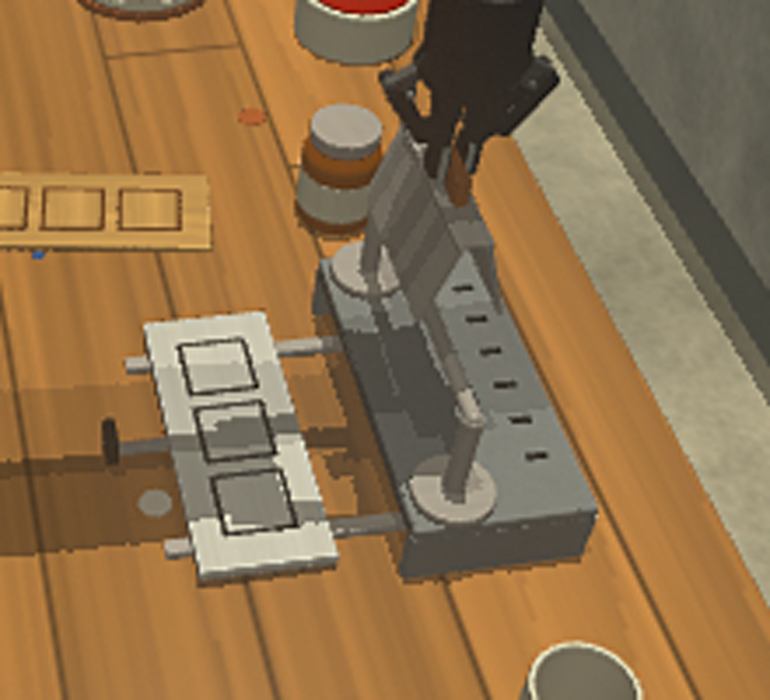

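>>> {"op": "play_rows", "data": {
  "motion": [
    [1,[0.001,0,-0.02],0],
    [1,[0.001,0,-0.045],0],
    [1,[0.001,0,-0.07],0],
    [1,[0.001,0,-0.09],0],
    [1,[0.001,0,-0.1],0]
  ]
}}

```text
time: 7.1
tool_pos: [0.7007, 0.0225, 0.1847]
tool_rot: [0.706, 0.005, 0.708, -0.005]
contact_force: [0.1, -0.0, -3.1]
gripper_width: 0.127
```

>>> {"op": "play_rows", "data": {
  "motion": [
    [1,[0,0,-0.003],0],
    [1,[0,0,-0.006],0],
    [1,[0,0,-0.009],0],
    [1,[0,0,-0.011],0],
    [1,[0,0,-0.011],0]
  ]
}}

```text
time: 7.6
tool_pos: [0.7023, 0.0224, 0.1767]
tool_rot: [0.707, 0.005, 0.707, -0.005]
contact_force: [-0.2, -1.1, -2.1]
gripper_width: 0.126
```

>>> {"op": "play_rows", "data": {
  "motion": [
    [1,[-0.001,0,-0.001],0],
    [1,[-0.001,0,-0.002],0],
    [1,[-0.001,0,-0.003],0],
    [1,[-0.001,0,-0.003],0],
    [1,[-0.001,0,-0.003],0]
  ]
}}

```text
time: 8.1
tool_pos: [0.7013, 0.0224, 0.174]
tool_rot: [0.707, 0.005, 0.707, -0.005]
contact_force: [-2.6, -0.3, 2.0]
gripper_width: 0.118
```

```bash
python3 - <<'E'
from h import *
tool()
E
```

```text
t 8.1 tcp [0.7013 0.0224 0.174 ] fing [ 0. -0. -1.] jaw yaw -0.015 w 0.118 F [-2.63 -0.26  2.  ] j [-0.074  0.266  1.472 -0.     1.403 -0.059]
```

Contact is felt, so the bar has taken the cover's weight. I'll release gently and rise.

>>> {"op": "play_rows", "data": {
  "motion": [
    [0.6,[0,0,0],0],
    [0.2,[0,0,0],0],
    [-0.3,[0,0,0],0],
    [-1,[0,0,0],0],
    [-1,[0,0,0],0]
  ]
}}

```text
time: 8.6
tool_pos: [0.7012, 0.0224, 0.1733]
tool_rot: [0.707, 0.005, 0.707, -0.005]
contact_force: [0.5, 0.0, -0.4]
gripper_width: 0.869
```

>>> {"op": "play_rows", "data": {
  "motion": [
    [-1,[0,0,0.01],0],
    [-1,[0,0,0.04],0],
    [-1,[0,0,0.08],0],
    [-1,[-0.02,-0.02,0.11],0],
    [-1,[-0.05,-0.05,0.11],0]
  ]
}}

```text
time: 9.1
tool_pos: [0.6539, -0.0274, 0.2914]
tool_rot: [0.711, 0.004, 0.703, -0.005]
contact_force: [0.3, -0.9, 1.1]
gripper_width: 0.998
```

>>> {"op": "play_rows", "data": {
  "motion": [
    [-1,[-0.03,-0.04,0],0],
    [-1,[-0.05,-0.08,0],0],
    [-1,[-0.07,-0.12,0],0],
    [-1,[-0.09,-0.16,0],0],
    [-1,[-0.1,-0.2,0],0]
  ]
}}

```text
time: 9.6
tool_pos: [0.5499, -0.2291, 0.2848]
tool_rot: [0.708, 0.005, 0.707, -0.006]
contact_force: [0.7, -0.2, 0.2]
gripper_width: 0.996
```

```bash
python3 - <<'E'
from h import *
tool()
im,d=cams.grab_frame("side");save("pics/s3.png",im[80:280,220:440],3.5);P=cloud("side",d)
m=(np.abs(P[...,1]-.022)<.16)&(P[...,0]>.62)&(P[...,0]<.78)&(P[...,2]>.08)&(P[...,2]<.22)&(d>0)
for z in np.arange(.085,.215,.01):
    q=P[m&(abs(P[...,2]-z)<.005)]
    if len(q):print(z.round(3),len(q),q[:,0].min().round(4),q[:,0].max().round(4),q[:,1].min().round(3),q[:,1].max().round(3))
im,d=cams.grab_frame("top");save("pics/t3.png",im);np.savez("pics/t3.npz",im=im,d=d)
E
```

```text
t 9.6 tcp [ 0.5499 -0.2291  0.2848] fing [ 0.002 -0.001 -1.   ] jaw yaw -0.0152 w 0.996 F [ 0.74 -0.22  0.22] j [-0.52  -0.044  1.621 -0.     1.562 -0.504]
0.085 15 0.6905 0.704 -0.125 -0.106
0.095 29 0.6686 0.7071 -0.118 -0.019
0.105 31 0.6694 0.7383 -0.118 -0.027
0.115 23 0.6707 0.7053 -0.121 -0.032
0.125 18 0.6737 0.7062 -0.12 -0.047
0.135 16 0.6917 0.7061 -0.118 -0.108
0.145 18 0.6912 0.7052 -0.117 -0.106
0.155 25 0.6869 0.7063 -0.119 -0.043
0.165 53 0.6843 0.7084 -0.115 -0.042
0.175 25 0.6852 0.7127 -0.107 0.002
0.185 1 0.7028 0.7028 -0.011 -0.011
0.195 2 0.7003 0.701 -0.013 -0.013
```

View pics/s3.png

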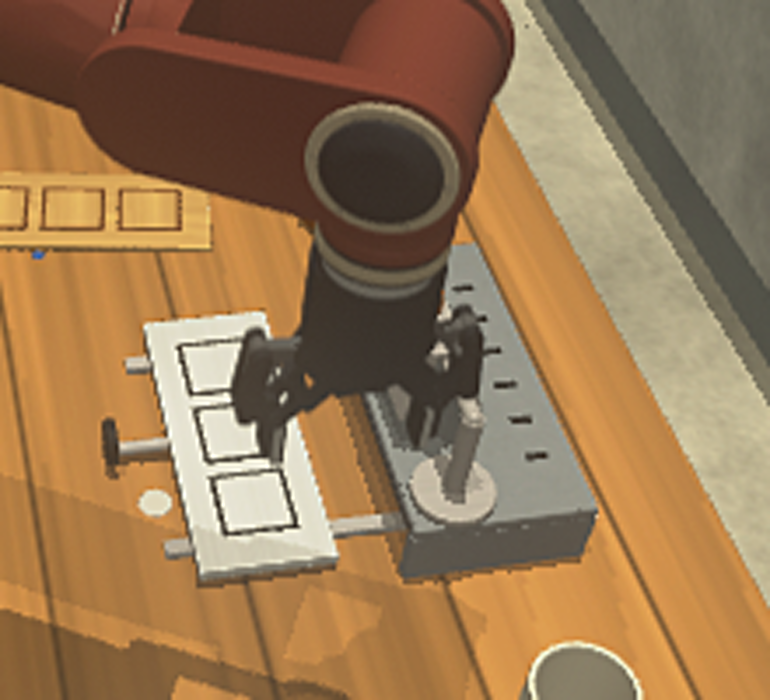

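View pics/t3.png

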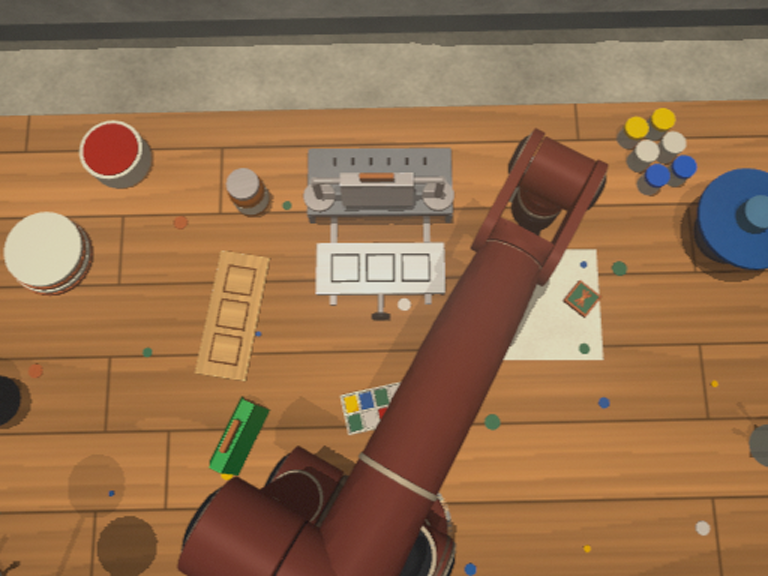

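The cover hangs on the bar at (377,190) in the top view, with the tray squares at (345,268), (380,268) and (416,268). I'll measure the cover's tilt and the tray squares.

```bash
python3 - <<'E'
from h import *
Z=np.load("pics/t3.npz");im,d=Z["im"],Z["d"];P=cloud("top",d)
m=(np.abs(P[...,1]-.022)<.08)&(P[...,0]>.64)&(P[...,0]<.76)&(P[...,2]>.09)&(d>0)
for z in np.arange(.095,.215,.01):
    q=P[m&(abs(P[...,2]-z)<.005)]
    if len(q):print(z.round(3),len(q),q[:,0].min().round(4),q[:,0].max().round(4),q[:,1].min().round(3),q[:,1].max().round(3))
# tray squares: dark pixels on tray
g=cv2.cvtColor(im,cv2.COLOR_RGB2GRAY).astype(int)
save("pics/tray.png",im[155:205,205:300],8)
for n in("top",):
  for t in("tray0",): print([(np.round(r["at"],4).tolist(),round(r["score"],2)) for r in nets.landmark_of(n,t)])
big=cv2.resize(im[155:205,205:300],None,fx=8,fy=8,interpolation=cv2.INTER_CUBIC);gb=cv2.cvtColor(big,cv2.COLOR_RGB2GRAY)
# interiors: bright components enclosed
cn,h=cv2.findContours((gb<130).astype(np.uint8),cv2.RETR_CCOMP,cv2.CHAIN_APPROX_NONE)
for i,c in enumerate(cn):
    if h[0][i][3]>=0 and cv2.contourArea(c)>5000:
        uv=(c.reshape(-1,2)+.5)/8-.5+[205,155]
        W=onplane("top",uv,.02)[:,:2].astype(np.float32);r=cv2.minAreaRect(W);print(np.round(r[0],4),np.round(r[1],4),round(r[2],2))
E
```

```text
0.095 43 0.6705 0.6762 -0.051 0.093
0.105 80 0.6692 0.6782 -0.054 0.095
0.115 79 0.6716 0.6804 -0.054 0.095
0.125 91 0.6727 0.6851 -0.054 0.094
0.135 91 0.6759 0.6856 -0.054 0.094
0.145 89 0.6799 0.6878 -0.053 0.093
0.155 90 0.6812 0.6982 -0.05 0.101
0.165 172 0.6809 0.7172 -0.056 0.101
0.175 210 0.6844 0.7158 -0.053 0.094
0.185 24 0.6887 0.6956 -0.013 0.054
0.195 94 0.6916 0.7061 -0.013 0.053
0.205 8 0.6929 0.702 -0.004 0.053
[([0.553, 0.0986, 0.0182], 0.97), ([0.55, -0.0551, 0.0208], 0.8)]
[0.5531 0.0191] [0.0593 0.0586] 88.72
```

```bash
python3 - <<'E'
from h import *
Z=np.load("pics/t3.npz");im=Z["im"]
x0,y0,x1,y1=125,160,190,260
big=cv2.resize(im[y0:y1,x0:x1],None,fx=8,fy=8,interpolation=cv2.INTER_CUBIC);gb=cv2.cvtColor(big,cv2.COLOR_RGB2GRAY)
bw=(cv2.adaptiveThreshold(gb,255,cv2.ADAPTIVE_THRESH_MEAN_C,cv2.THRESH_BINARY_INV,61,12)>0).astype(np.uint8)
cn,h=cv2.findContours(bw,cv2.RETR_CCOMP,cv2.CHAIN_APPROX_NONE)
for i,c in enumerate(cn):
    if h[0][i][3]>=0 and cv2.contourArea(c)>5000:
        uv=(c.reshape(-1,2)+.5)/8-.5+[x0,y0]
        W=onplane("top",uv,.006)[:,:2].astype(np.float32);r=cv2.minAreaRect(W);print(np.round(r[0],4),np.round(r[1],4),round(r[2],2))
E
```

```text
[0.3811 0.3609] [0.0562 0.0563] 80.01
[0.4575 0.3471] [0.0565 0.0562] 79.35
[0.5344 0.3334] [0.0563 0.0555] 80.12
```

The cover is upright and centred: its ridge x is 0.700, the bar's is 0.7005. Now tile A.

>>> {"op": "play_rows", "data": {
  "motion": [
    [-1,[-0.005,-0.035,-0.04],-0.05],
    [-1,[-0.0105,-0.0685,-0.08],-0.05],
    [-1,[-0.0105,-0.0685,-0.12],-0.05],
    [-1,[-0.0105,-0.0685,-0.16],-0.05],
    [-1,[-0.0105,-0.0685,-0.18],-0.05]
  ]
}}

```text
time: 10.25
tool_pos: [0.5392, -0.2937, 0.0989]
tool_rot: [0.705, 0.024, 0.708, -0.021]
contact_force: [0.4, -0.4, 0.2]
gripper_width: 1.002
```

>>> {"op": "play_rows", "data": {
  "motion": [
    [-1,[0,0,0],0],
    [-1,[0,0,0],0],
    [-1,[0,0,0],0]
  ]
}}

```text
time: 10.55
tool_pos: [0.5424, -0.2964, 0.1061]
tool_rot: [0.708, 0.022, 0.705, -0.023]
contact_force: [0.1, -1.1, -0.8]
gripper_width: 1.003
```

```bash
python3 - <<'E'
from h import *
tool()
im,d=cams.grab_frame("side");save("pics/s4.png",im[250:384,220:420],4)
E
```

```text
t 10.55 tcp [ 0.5424 -0.2964  0.1061] fing [ 0.004 -0.002 -1.   ] jaw yaw -0.0641 w 1.003 F [ 0.05 -1.06 -0.8 ] j [-0.621  0.14   1.736  0.     1.261 -0.557]
```

View pics/s4.png

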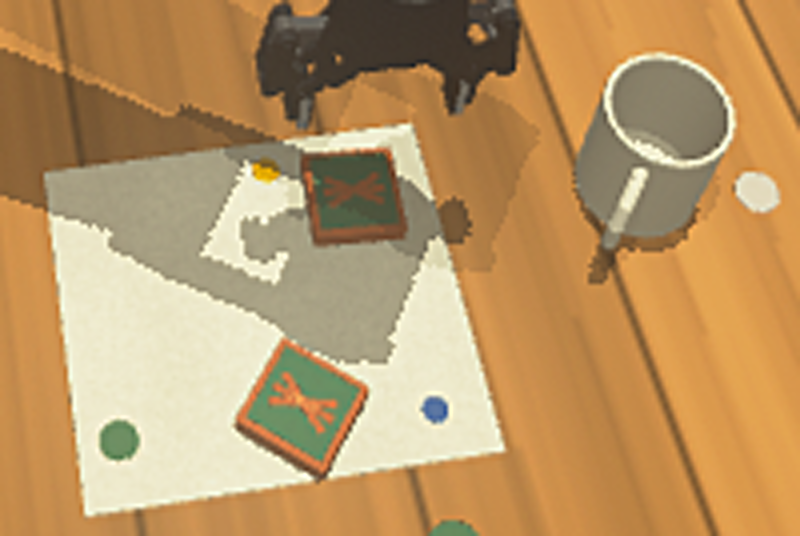

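>>> {"op": "play_rows", "data": {
  "motion": [
    [-1,[-0.002,-0.001,-0.03],0],
    [-1,[-0.002,-0.001,-0.06],0],
    [-1,[-0.002,-0.001,-0.085],0],
    [-1,[-0.002,-0.001,-0.098],0],
    [-1,[-0.002,-0.001,-0.098],0]
  ]
}}

```text
time: 11.1
tool_pos: [0.5381, -0.2966, 0.0044]
tool_rot: [0.706, 0.023, 0.707, -0.023]
contact_force: [-1.1, 0.5, 0.2]
gripper_width: 0.998
```

>>> {"op": "play_rows", "data": {
  "motion": [
    [-1,[0,0,0],0],
    [-1,[0,0,0],0],
    [-1,[0,0,0],0]
  ]
}}

```text
time: 11.4
tool_pos: [0.5398, -0.2979, 0.0072]
tool_rot: [0.708, 0.022, 0.706, -0.024]
contact_force: [0.3, 0.0, 0.3]
gripper_width: 1.002
```

Next I go 8 mm lower and close.

>>> {"op": "play_rows", "data": {
  "motion": [
    [-1,[0,0,-0.008],0],
    [-0.6,[0,0,-0.008],0],
    [-0.2,[0,0,-0.008],0],
    [0.2,[0,0,-0.008],0],
    [1,[0,0,-0.008],0]
  ]
}}

```text
time: 11.9
tool_pos: [0.5387, -0.2971, -0.0026]
tool_rot: [0.707, 0.023, 0.707, -0.023]
contact_force: [-0.9, -0.4, 0.1]
gripper_width: 0.683
```

>>> {"op": "play_rows", "data": {
  "motion": [
    [1,[0,0,0],0],
    [1,[0,0,0],0],
    [1,[0,0,0],0],
    [1,[0,0,0],0]
  ]
}}

```text
time: 12.3
tool_pos: [0.5387, -0.2971, -0.0027]
tool_rot: [0.707, 0.023, 0.707, -0.023]
contact_force: [0.1, -0.9, 0.7]
gripper_width: 0.681
```

>>> {"op": "play_rows", "data": {
  "motion": [
    [1,[0,0,0.01],0],
    [1,[0,0,0.04],0],
    [1,[0,0,0.08],0],
    [1,[0,0,0.08],0],
    [1,[0,0,0.08],0]
  ]
}}

```text
time: 12.8
tool_pos: [0.5394, -0.2976, 0.0792]
tool_rot: [0.708, 0.022, 0.706, -0.024]
contact_force: [-0.5, 0.6, -1.1]
gripper_width: 0.68
```

```bash
python3 - <<'E'
from h import *
tool()
im,d=cams.grab_frame("side");save("pics/s5.png",im[220:384,220:420],4)
P=cloud("side",d);s=state()
tool()
m=(np.hypot(P[...,0]-.54,P[...,1]+.3)<.07)&(P[...,2]>.06)&(P[...,2]<.115)
for z in np.arange(.065,.115,.005):
    q=P[m&(abs(P[...,2]-z)<.0025)]
    if len(q):print(z.round(3),len(q),q[:,0].min().round(4),q[:,0].max().round(4),q[:,1].min().round(3),q[:,1].max().round(3))
E
```

```text
t 12.8 tcp [ 0.5394 -0.2976  0.0792] fing [ 0.002 -0.002 -1.   ] jaw yaw -0.0649 w 0.68 F [-0.48  0.63 -1.05] j [-0.625  0.167  1.755 -0.     1.216 -0.56 ]
t 12.85 tcp [ 0.5383 -0.2968  0.0772] fing [-0.  0. -1.] jaw yaw -0.065 w 0.688 F [-0.71  0.4  -2.05] j [-0.625  0.169  1.757 -0.     1.217 -0.56 ]
0.085 25 0.5025 0.5636 -0.327 -0.302
0.09 33 0.4996 0.5791 -0.327 -0.301
0.095 235 0.4956 0.5807 -0.328 -0.275
0.1 206 0.4964 0.5779 -0.328 -0.277
0.105 21 0.4961 0.5791 -0.311 -0.29
0.11 13 0.4982 0.5786 -0.31 -0.29
```

View pics/s5.png

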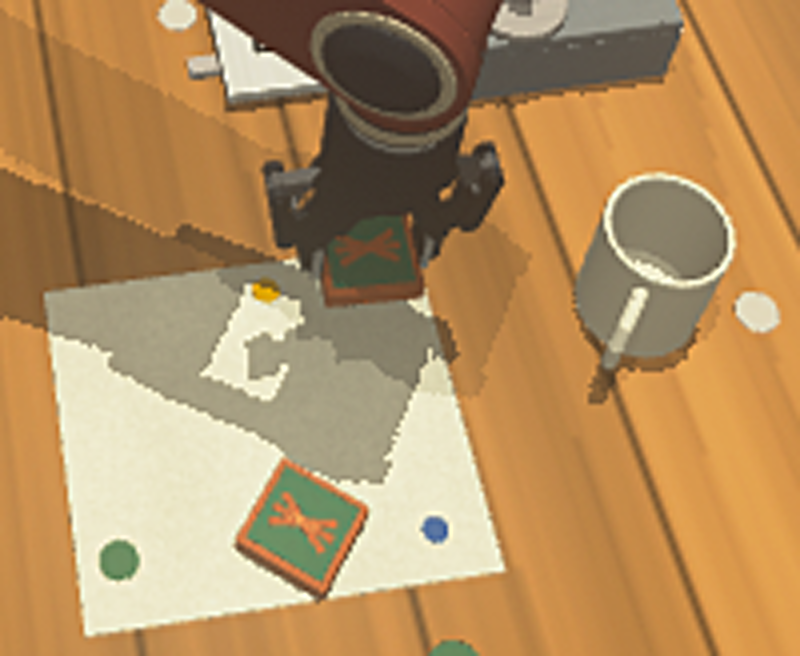

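>>> {"op": "play_rows", "data": {
  "motion": [
    [1,[0.002,0.04,0.01],0.047],
    [1,[0.005,0.085,0.01],0.047],
    [1,[0.008,0.13,0.01],0.047],
    [1,[0.01,0.175,0.01],0.047],
    [1,[0.0125,0.215,0],0.047]
  ]
}}

```text
time: 13.35
tool_pos: [0.5505, -0.08, 0.0765]
tool_rot: [0.707, 0.006, 0.707, -0.006]
contact_force: [1.9, 0.0, 0.2]
gripper_width: 0.687
```

>>> {"op": "play_rows", "data": {
  "motion": [
    [1,[0,0.0245,0],0],
    [1,[0,0.0245,-0.02],0],
    [1,[0,0.0245,-0.03],0],
    [1,[0,0.0245,-0.03],0],
    [1,[0,0.0245,-0.03],0]
  ]
}}

```text
time: 13.85
tool_pos: [0.5504, -0.058, 0.0464]
tool_rot: [0.706, 0.007, 0.708, -0.007]
contact_force: [-0.3, 0.8, -0.6]
gripper_width: 0.683
```

```bash
python3 - <<'E'
from h import *
tool()
im,d=cams.grab_frame("side");save("pics/s6.png",im[150:300,220:420],4)
tool()
E
```

```text
t 13.85 tcp [ 0.5504 -0.058   0.0464] fing [-0.002  0.    -1.   ] jaw yaw -0.0189 w 0.683 F [-0.32  0.79 -0.62] j [-0.239  0.075  1.918 -0.     1.15  -0.22 ]
t 13.9 tcp [ 0.5511 -0.0582  0.0473] fing [-0.  0. -1.] jaw yaw -0.019 w 0.683 F [ 0.28 -0.53 -0.28] j [-0.24   0.074  1.917 -0.     1.15  -0.22 ]
```

View pics/s6.png

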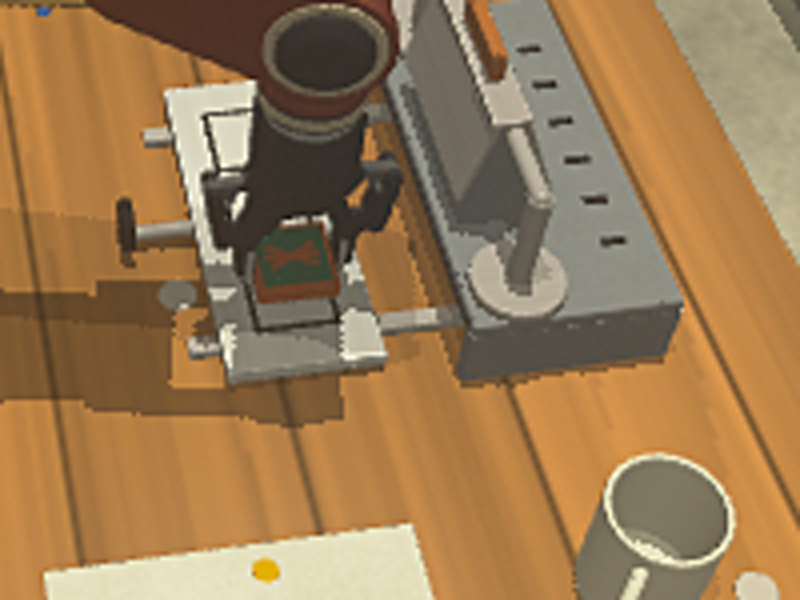

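>>> {"op": "play_rows", "data": {
  "motion": [
    [1,[0,0.001,-0.012],0],
    [1,[0,0.001,-0.02],0],
    [1,[0,0.001,-0.026],0],
    [1,[0,0.001,-0.029],0],
    [1,[0,0.001,-0.029],0]
  ]
}}

```text
time: 14.4
tool_pos: [0.551, -0.0566, 0.018]
tool_rot: [0.707, 0.006, 0.707, -0.006]
contact_force: [0.3, 0.5, -1.0]
gripper_width: 0.683
```

>>> {"op": "play_rows", "data": {
  "motion": [
    [1,[0,0,0],0],
    [1,[0,0,0],0]
  ]
}}

```text
time: 14.6
tool_pos: [0.5513, -0.0566, 0.0185]
tool_rot: [0.707, 0.006, 0.707, -0.006]
contact_force: [-0.6, -0.3, -1.2]
gripper_width: 0.684
```

>>> {"op": "play_rows", "data": {
  "motion": [
    [1,[0,0,-0.0015],0],
    [0,[0,0,-0.0015],0],
    [-0.6,[0,0,-0.0015],0],
    [-1,[0,0,-0.0015],0],
    [-1,[0,0,-0.0015],0]
  ]
}}

```text
time: 15.1
tool_pos: [0.5511, -0.0566, 0.0168]
tool_rot: [0.707, 0.006, 0.707, -0.006]
contact_force: [0.5, 0.1, 0.2]
gripper_width: 0.999
```

>>> {"op": "play_rows", "data": {
  "motion": [
    [-1,[0,0,0.01],0],
    [-1,[0,0,0.04],0],
    [-1,[0,0,0.08],0],
    [-1,[-0.005,-0.03,0.12],0],
    [-1,[-0.01,-0.06,0.15],0]
  ]
}}

```text
time: 15.6
tool_pos: [0.5419, -0.117, 0.1707]
tool_rot: [0.708, 0.005, 0.706, -0.006]
contact_force: [-0.4, -0.0, 0.5]
gripper_width: 1.001
```

```bash
python3 - <<'E'
from h import *
tool()
im,d=cams.grab_frame("side");save("pics/s7.png",im[150:384,220:440],2.7);P=cloud("side",d)
for nm,c,z in(("A",(.551,-.057),.035),("B",(.474,-.426),.015)):
    m=(np.hypot(P[...,0]-c[0],P[...,1]-c[1])<.05)&(abs(P[...,2]-z)<.004)
    q=P[m][:,:2].astype(np.float32);r=cv2.minAreaRect(q);print(nm,np.round(r[0],4),np.round(r[1],4),round(r[2],1))
E
```

```text
t 15.6 tcp [ 0.5419 -0.117   0.1707] fing [ 0.004 -0.001 -1.   ] jaw yaw -0.0158 w 1.001 F [-0.44 -0.05  0.49] j [-0.347 -0.073  1.841 -0.     1.37  -0.331]
A [ 0.5508 -0.056 ] [0.0623 0.0606] 89.7
B [ 0.4746 -0.4237] [0.0609 0.06  ] 48.6
```

View pics/s7.png

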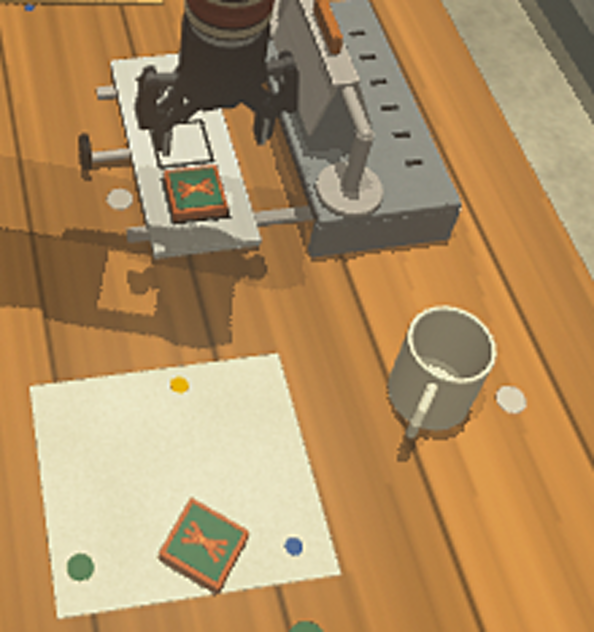

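Tile A lies squarely on the near square, at (195,192). Tile B is unmoved.

>>> {"op": "play_rows", "data": {
  "motion": [
    [-1,[-0.01,-0.045,0],-0.14],
    [-1,[-0.02,-0.09,0],-0.28],
    [-1,[-0.03,-0.135,0],-0.42],
    [-1,[-0.04,-0.18,0],-0.56],
    [-1,[-0.05,-0.225,0],-0.7085]
  ]
}}

```text
time: 16.15
tool_pos: [0.4906, -0.3433, 0.1675]
tool_rot: [0.661, 0.253, 0.66, -0.253]
contact_force: [0.8, -0.7, -0.1]
gripper_width: 0.998
```

>>> {"op": "play_rows", "data": {
  "motion": [
    [-1,[-0.01,-0.045,-0.02],0],
    [-1,[-0.0175,-0.083,-0.05],0],
    [-1,[-0.0175,-0.083,-0.08],0],
    [-1,[-0.0175,-0.083,-0.1],0],
    [-1,[-0.0175,-0.083,-0.1],0]
  ]
}}

```text
time: 16.65
tool_pos: [0.4715, -0.4228, 0.0628]
tool_rot: [0.659, 0.253, 0.663, -0.25]
contact_force: [0.1, 0.7, -0.2]
gripper_width: 0.999
```

```bash
python3 - <<'E'
from h import *
tool()
im,d=cams.grab_frame("side");save("pics/s8.png",im[240:384,200:420],3.5)
tool()
E
```

```text
t 16.65 tcp [ 0.4715 -0.4228  0.0628] fing [-0.005  0.006 -1.   ] jaw yaw -0.7274 w 0.999 F [ 0.15  0.68 -0.22] j [-0.848  0.231  1.712  0.     1.206 -0.121]
t 16.7 tcp [ 0.4727 -0.4237  0.0653] fing [-0.002  0.003 -1.   ] jaw yaw -0.7269 w 0.999 F [0.1  1.02 0.05] j [-0.848  0.229  1.71   0.     1.207 -0.121]
```

View pics/s8.png

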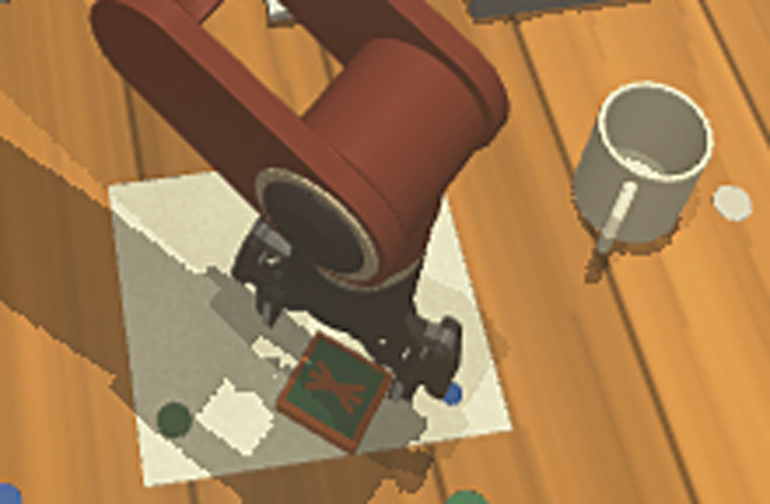

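>>> {"op": "play_rows", "data": {
  "motion": [
    [-1,[0,0,-0.025],0],
    [-1,[0,0,-0.048],0],
    [-1,[0,0,-0.06],0],
    [-1,[0,0,-0.06],0],
    [-1,[0,0,-0.06],0]
  ]
}}

```text
time: 17.2
tool_pos: [0.4745, -0.4252, 0.0084]
tool_rot: [0.662, 0.251, 0.66, -0.251]
contact_force: [0.1, -0.4, -0.7]
gripper_width: 0.996
```

>>> {"op": "play_rows", "data": {
  "motion": [
    [-1,[0,0,0],0],
    [-1,[0,0,0],0]
  ]
}}

```text
time: 17.4
tool_pos: [0.4744, -0.4254, 0.0085]
tool_rot: [0.662, 0.251, 0.66, -0.252]
contact_force: [-0.1, -0.0, -0.6]
gripper_width: 1.005
```

>>> {"op": "play_rows", "data": {
  "motion": [
    [-1,[0,0,-0.01],0],
    [-0.6,[0,0,-0.01],0],
    [-0.2,[0,0,-0.01],0],
    [0.2,[0,0,-0.01],0],
    [1,[0,0,-0.01],0]
  ]
}}

```text
time: 17.9
tool_pos: [0.4735, -0.4245, -0.0034]
tool_rot: [0.661, 0.251, 0.661, -0.251]
contact_force: [-0.4, 0.5, -0.1]
gripper_width: 0.683
```

>>> {"op": "play_rows", "data": {
  "motion": [
    [1,[0,0,0],0],
    [1,[0,0,0],0],
    [1,[0,0,0],0],
    [1,[0,0,0],0]
  ]
}}

```text
time: 18.3
tool_pos: [0.4735, -0.4244, -0.0034]
tool_rot: [0.661, 0.251, 0.661, -0.251]
contact_force: [-0.4, -0.3, -1.0]
gripper_width: 0.686
```

>>> {"op": "play_rows", "data": {
  "motion": [
    [1,[0,0,0.01],0],
    [1,[0,0,0.04],0],
    [1,[0,0,0.08],0],
    [1,[0,0,0.11],0],
    [1,[0,0,0.11],0]
  ]
}}

```text
time: 18.8
tool_pos: [0.4764, -0.4277, 0.1144]
tool_rot: [0.665, 0.249, 0.657, -0.253]
contact_force: [-0.6, -0.7, -0.7]
gripper_width: 0.682
```

```bash
python3 - <<'E'
from h import *
tool()
im,d=cams.grab_frame("side");save("pics/s9.png",im[200:384,200:420],3.5);P=cloud("side",d)
tool()
m=(np.hypot(P[...,0]-.551,P[...,1]+.057)<.05)&(abs(P[...,2]-.035)<.004)
q=P[m][:,:2].astype(np.float32);r=cv2.minAreaRect(q);print(m.sum(),np.round(r[0],4),np.round(r[1],4),round(r[2],1))
E
```

```text
t 18.8 tcp [ 0.4764 -0.4277  0.1144] fing [ 0.008 -0.009 -1.   ] jaw yaw -0.7264 w 0.682 F [-0.64 -0.66 -0.67] j [-0.848  0.176  1.681  0.     1.273 -0.121]
t 18.85 tcp [ 0.4752 -0.4263  0.1111] fing [ 0.005 -0.005 -1.   ] jaw yaw -0.7265 w 0.684 F [ 0.92  0.78 -1.01] j [-0.848  0.178  1.685 -0.     1.272 -0.121]
0 [0. 0.] [0. 0.] 0.0
```

View pics/s9.png

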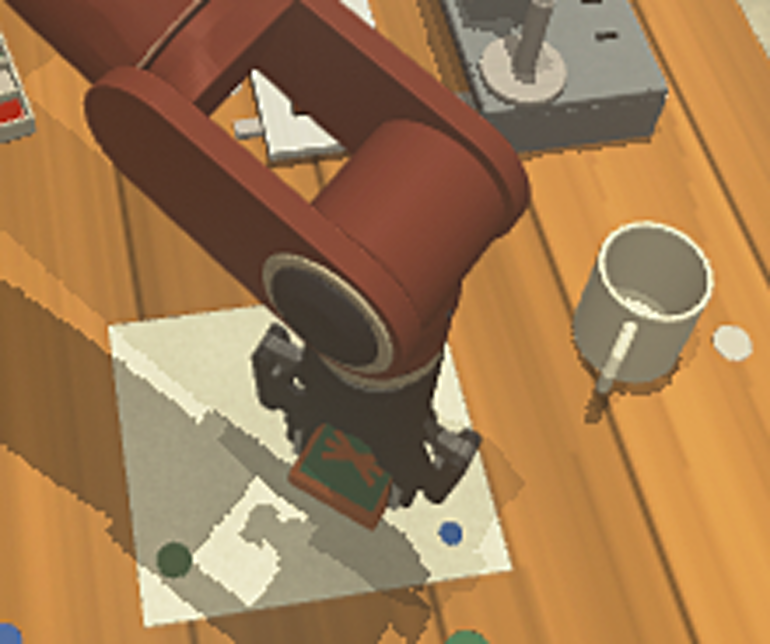

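>>> {"op": "play_rows", "data": {
  "motion": [
    [1,[0.008,0.045,0],0.14],
    [1,[0.015,0.09,0],0.28],
    [1,[0.022,0.135,0],0.42],
    [1,[0.03,0.18,0],0.56],
    [1,[0.037,0.225,0],0.709]
  ]
}}

```text
time: 19.35
tool_pos: [0.5095, -0.1972, 0.105]
tool_rot: [0.706, 0.005, 0.708, -0.004]
contact_force: [0.1, 0.3, -1.0]
gripper_width: 0.679
```

>>> {"op": "play_rows", "data": {
  "motion": [
    [1,[0.008,0.045,0],0],
    [1,[0.015,0.09,0],0],
    [1,[0.022,0.135,0],0],
    [1,[0.03,0.18,0],0],
    [1,[0.037,0.225,0],0]
  ]
}}

```text
time: 19.85
tool_pos: [0.5464, 0.0274, 0.1052]
tool_rot: [0.706, 0.006, 0.708, -0.006]
contact_force: [1.0, 0.8, -0.9]
gripper_width: 0.685
```

>>> {"op": "play_rows", "data": {
  "motion": [
    [1,[0.003,0.04,-0.01],0],
    [1,[0.0055,0.074,-0.03],0],
    [1,[0.0055,0.074,-0.06],0],
    [1,[0.0055,0.074,-0.06],0],
    [1,[0.0055,0.074,-0.06],0]
  ]
}}

```text
time: 20.35
tool_pos: [0.5516, 0.0992, 0.0453]
tool_rot: [0.706, 0.006, 0.708, -0.006]
contact_force: [0.2, -0.0, -0.4]
gripper_width: 0.685
```

```bash
python3 - <<'E'
from h import *
tool()
im,d=cams.grab_frame("side");save("pics/s10.png",im[120:300,220:420],4);P=cloud("side",d)
tool()
m=(np.hypot(P[...,0]-.551,P[...,1]+.057)<.05)&(abs(P[...,2]-.035)<.004)
q=P[m][:,:2].astype(np.float32);r=cv2.minAreaRect(q);print(m.sum(),np.round(r[0],4),np.round(r[1],4),round(r[2],1))
E
```

```text
t 20.35 tcp [0.5516 0.0992 0.0453] fing [-0.004 -0.    -1.   ] jaw yaw -0.0176 w 0.685 F [ 0.18 -0.04 -0.39] j [ 0.045  0.094  1.901 -0.     1.151  0.063]
t 20.4 tcp [0.553  0.0989 0.0468] fing [-0.001 -0.    -1.   ] jaw yaw -0.0182 w 0.684 F [-0.09 -0.17 -0.48] j [ 0.045  0.092  1.899 -0.     1.151  0.063]
327 [ 0.5504 -0.0557] [0.0617 0.0604] 88.8
```

View pics/s10.png

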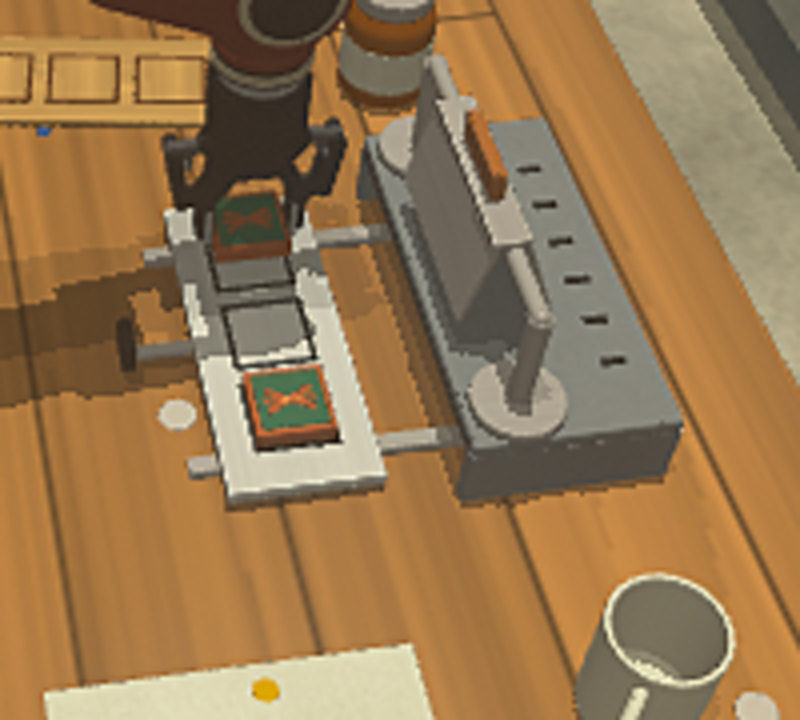

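>>> {"op": "play_rows", "data": {
  "motion": [
    [1,[0,-0.0005,-0.012],0],
    [1,[0,-0.0005,-0.02],0],
    [1,[0,-0.0005,-0.026],0],
    [1,[0,-0.0005,-0.029],0],
    [1,[0,-0.0005,-0.029],0]
  ]
}}

```text
time: 20.9
tool_pos: [0.5527, 0.0988, 0.0171]
tool_rot: [0.707, 0.006, 0.707, -0.006]
contact_force: [0.1, 0.5, 0.2]
gripper_width: 0.685
```

>>> {"op": "play_rows", "data": {
  "motion": [
    [1,[0,0,0],0],
    [1,[0,0,0],0]
  ]
}}

```text
time: 21.1
tool_pos: [0.5535, 0.0989, 0.0182]
tool_rot: [0.707, 0.006, 0.707, -0.006]
contact_force: [-0.2, 0.1, -0.9]
gripper_width: 0.682
```

>>> {"op": "play_rows", "data": {
  "motion": [
    [1,[0,0,-0.0015],0],
    [0,[0,0,-0.0015],0],
    [-0.6,[0,0,-0.0015],0],
    [-1,[0,0,-0.0015],0],
    [-1,[0,0,-0.0015],0]
  ]
}}

```text
time: 21.6
tool_pos: [0.5532, 0.0989, 0.0164]
tool_rot: [0.707, 0.006, 0.707, -0.006]
contact_force: [-0.2, -0.7, 1.3]
gripper_width: 1.002
```

>>> {"op": "play_rows", "data": {
  "motion": [
    [-1,[0,0,0.01],0],
    [-1,[0,0,0.04],0],
    [-1,[0,0,0.08],0],
    [0,[-0.04,-0.02,0.1],0],
    [1,[-0.08,-0.04,0.1],0]
  ]
}}

```text
time: 22.1
tool_pos: [0.4758, 0.0586, 0.1218]
tool_rot: [0.71, 0.006, 0.704, -0.006]
contact_force: [-0.2, 0.2, 1.1]
gripper_width: 0.69
```

>>> {"op": "play_rows", "data": {
  "motion": [
    [1,[-0.03,-0.018,0],0],
    [1,[-0.06,-0.037,0],0],
    [1,[-0.08,-0.037,0],0],
    [1,[-0.08,-0.037,0],0],
    [1,[-0.08,-0.037,0],0]
  ]
}}

```text
time: 22.6
tool_pos: [0.3938, 0.0219, 0.1172]
tool_rot: [0.708, 0.006, 0.706, -0.006]
contact_force: [-0.5, 0.2, -0.2]
gripper_width: 0.002
```

```bash
python3 - <<'E'
from h import *
tool()
im,d=cams.grab_frame("side");save("pics/s11.png",im[120:300,200:420],3.6);P=cloud("side",d)
for c in((.551,-.057),(.554,.0985)):
    m=(np.hypot(P[...,0]-c[0],P[...,1]-c[1])<.05)&(abs(P[...,2]-.035)<.004)
    q=P[m][:,:2].astype(np.float32);r=cv2.minAreaRect(q);print(m.sum(),np.round(r[0],4),np.round(r[1],4),round(r[2],1))
print([(np.round(r["at"],4).tolist(),round(r["score"],2)) for r in nets.landmark_of("side","knob_face")])
im,d=cams.grab_frame("top");save("pics/t11.png",im[70:270,100:420],2.5);P=cloud("top",d)
for c in((.551,-.057),(.554,.0985)):
    m=(np.hypot(P[...,0]-c[0],P[...,1]-c[1])<.05)&(abs(P[...,2]-.035)<.004)
    q=P[m][:,:2].astype(np.float32);r=cv2.minAreaRect(q);print(m.sum(),np.round(r[0],4),np.round(r[1],4),round(r[2],1))
print([(np.round(r["at"],4).tolist(),round(r["score"],2)) for r in nets.landmark_of("top","tray1")])
E
```

```text
t 22.6 tcp [0.3938 0.0219 0.1172] fing [ 0.002 -0.    -1.   ] jaw yaw -0.0177 w 0.002 F [-0.47  0.23 -0.22] j [-0.134 -0.458  2.244  0.     1.353 -0.116]
327 [ 0.5505 -0.0565] [0.0631 0.0603] 88.3
257 [0.552  0.1008] [0.0653 0.0598] 87.8
[([0.4406, 0.0214, 0.0265], 0.72)]
251 [ 0.5494 -0.0585] [0.0563 0.0588] 88.5
244 [0.553  0.0966] [0.0566 0.0593] 89.0
[([0.5555, 0.0198, 0.0174], 0.72), ([0.5486, -0.0539, 0.0229], 0.65), ([0.5514, 0.1007, 0.0203], 0.56)]
```

View pics/s11.png

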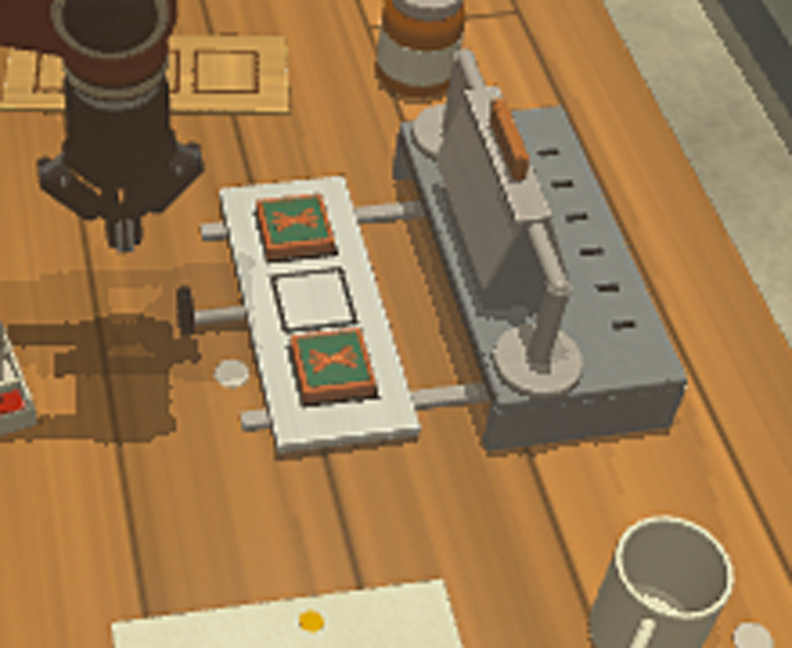

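View pics/t11.png

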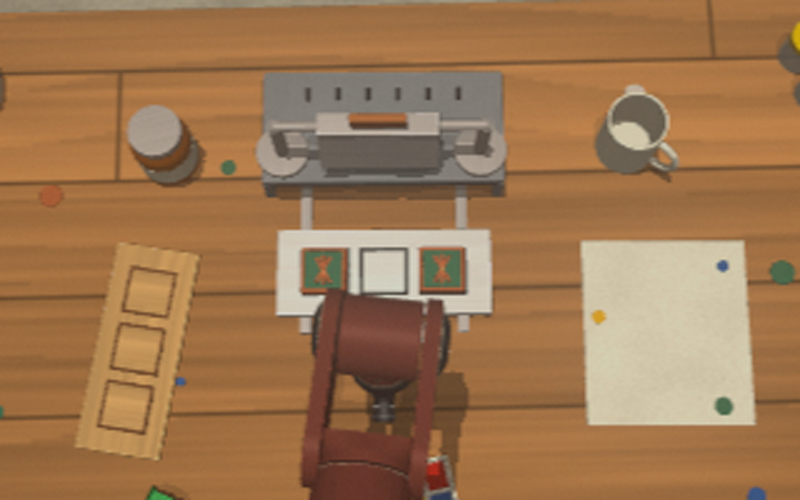

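Both tiles sit squarely on the outer squares, at (295,222) and (333,360) in the side crop. Now I go down behind the knob.

>>> {"op": "play_rows", "data": {
  "motion": [
    [1,[0,0,-0.03],0],
    [1,[0,0,-0.06],0],
    [1,[0,0,-0.085],0],
    [1,[0,0,-0.1],0],
    [1,[0,0,-0.1],0]
  ]
}}

```text
time: 23.3
tool_pos: [0.3912, 0.0224, 0.0137]
tool_rot: [0.705, 0.006, 0.709, -0.006]
contact_force: [-0.5, -0.2, 0.5]
gripper_width: -0.0
```

>>> {"op": "play_rows", "data": {
  "motion": [
    [1,[0.01,0,0],0],
    [1,[0.02,0,0],0],
    [1,[0.025,0,0],0],
    [1,[0.03,0,0],0],
    [1,[0.035,0,0],0]
  ]
}}

```text
time: 23.8
tool_pos: [0.4277, 0.0219, 0.0165]
tool_rot: [0.706, 0.006, 0.708, -0.006]
contact_force: [-5.3, 0.0, 5.0]
gripper_width: -0.0
```

```bash
python3 - <<'E'
from h import *
tool()
im,d=cams.grab_frame("side");save("pics/s12.png",im[140:260,200:340],5)
E
```

```text
t 23.8 tcp [0.4277 0.0219 0.0165] fing [-0.003 -0.    -1.   ] jaw yaw -0.0172 w -0.0 F [-5.27  0.05  4.96] j [-0.123 -0.184  2.224 -0.     1.104 -0.105]
```

View pics/s12.png

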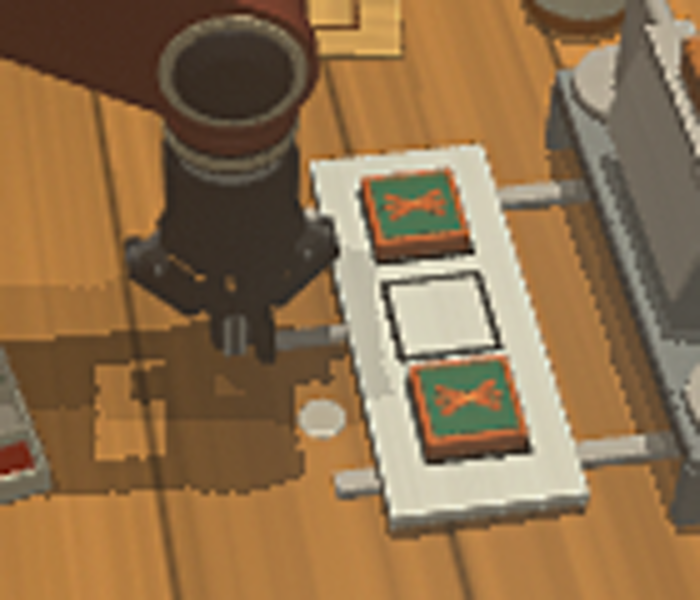

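>>> {"op": "play_rows", "data": {
  "motion": [
    [1,[0.005,0,0],0],
    [1,[0.012,0,0],0],
    [1,[0.02,0,0],0],
    [1,[0.028,0,0],0],
    [1,[0.036,-0.001,0],0]
  ]
}}

```text
time: 24.35
tool_pos: [0.4625, 0.0214, 0.0159]
tool_rot: [0.705, 0.007, 0.709, -0.006]
contact_force: [-8.4, 3.4, 6.9]
gripper_width: -0.001
```

>>> {"op": "play_rows", "data": {
  "motion": [
    [1,[0.009,0,0],0],
    [1,[0.018,0,0],0],
    [1,[0.027,0,0],0],
    [1,[0.036,0,0],0],
    [1,[0.045,-0.001,0],0]
  ]
}}

```text
time: 24.85
tool_pos: [0.5068, 0.0207, 0.0158]
tool_rot: [0.705, 0.007, 0.71, -0.006]
contact_force: [-11.6, 4.7, 8.0]
gripper_width: -0.004
```

>>> {"op": "play_rows", "data": {
  "motion": [
    [1,[0.009,0,0],0],
    [1,[0.018,0,0],0],
    [1,[0.027,0,0],0],
    [1,[0.036,0,0],0],
    [1,[0.042,-0.001,0],0]
  ]
}}

```text
time: 25.35
tool_pos: [0.5486, 0.02, 0.0157]
tool_rot: [0.704, 0.007, 0.71, -0.005]
contact_force: [-11.0, 5.0, 8.0]
gripper_width: -0.0
```

```bash
python3 - <<'E'
from h import *
tool()
im,d=cams.grab_frame("side");save("pics/s13.png",im[120:260,200:400],4)
tool()
E
```

```text
t 25.35 tcp [0.5486 0.02   0.0157] fing [-0.007  0.002 -1.   ] jaw yaw -0.0174 w -0.0 F [-11.03   4.99   8.01] j [-0.1    0.116  1.935  0.002  1.099 -0.083]
t 25.4 tcp [0.5496 0.0199 0.0157] fing [-0.006  0.002 -1.   ] jaw yaw -0.0176 w 0.004 F [-8.98  4.09  3.88] j [-0.1    0.117  1.934  0.002  1.097 -0.083]
```

View pics/s13.png

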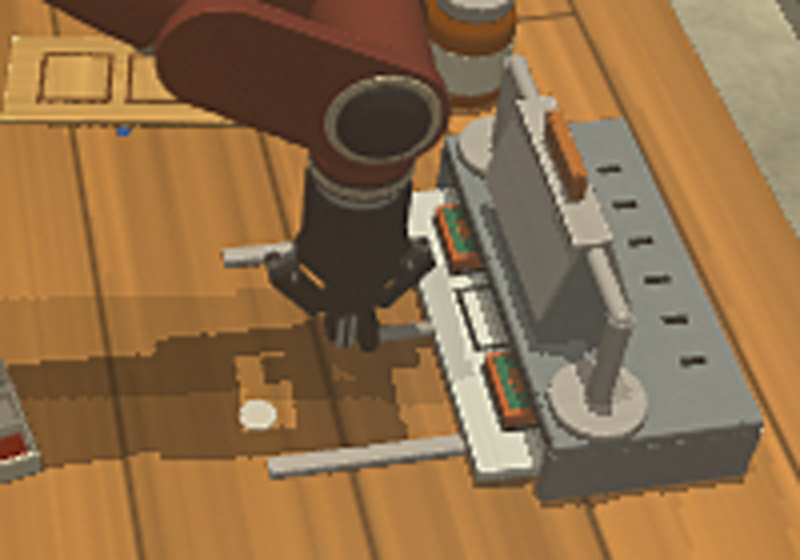

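>>> {"op": "play_rows", "data": {
  "motion": [
    [1,[0.004,0,0],0],
    [1,[0.008,0,0],0],
    [1,[0.012,0,0],0],
    [1,[0.015,0,0],0],
    [1,[0.018,0,0],0]
  ]
}}

```text
time: 25.9
tool_pos: [0.5642, 0.0197, 0.0153]
tool_rot: [0.702, 0.006, 0.712, -0.006]
contact_force: [-25.4, 1.6, 20.2]
gripper_width: -0.001
```

>>> {"op": "play_rows", "data": {
  "motion": [
    [1,[0.001,0,0],0],
    [1,[0.002,0,0],0],
    [1,[0.003,0,0],0]
  ]
}}

```text
time: 26.2
tool_pos: [0.5642, 0.0197, 0.0154]
tool_rot: [0.699, 0.006, 0.715, -0.006]
contact_force: [-32.1, 0.6, 26.0]
gripper_width: 0.002
```

It's against the stop: x stays put while the force climbs. I'll ease off 3 mm and hold for over 3 s.

>>> {"op": "play_rows", "data": {
  "motion": [
    [1,[-0.003,0,0.001],0],
    [1,[-0.003,0,0.001],0],
    [1,[-0.003,0,0.001],0],
    [1,[-0.003,0,0.001],0],
    [1,[-0.003,0,0.001],0]
  ]
}}

```text
time: 26.7
tool_pos: [0.5641, 0.0197, 0.0155]
tool_rot: [0.703, 0.006, 0.711, -0.006]
contact_force: [-14.0, 2.5, 7.4]
gripper_width: -0.003
```

>>> {"op": "play_rows", "data": {
  "motion": [
    [1,[0,0,0],0],
    [1,[0,0,0],0],
    [1,[0,0,0],0],
    [1,[0,0,0],0],
    [1,[0,0,0],0]
  ]
}}

```text
time: 27.2
tool_pos: [0.5641, 0.0197, 0.0155]
tool_rot: [0.703, 0.006, 0.711, -0.006]
contact_force: [-14.3, 1.0, 8.3]
gripper_width: -0.003
```

>>> {"op": "play_rows", "data": {
  "motion": [
    [1,[0,0,0],0],
    [1,[0,0,0],0],
    [1,[0,0,0],0],
    [1,[0,0,0],0],
    [1,[0,0,0],0]
  ]
}}

```text
time: 27.7
tool_pos: [0.5641, 0.0197, 0.0155]
tool_rot: [0.703, 0.006, 0.711, -0.006]
contact_force: [-14.6, 0.8, 7.8]
gripper_width: 0.001
```

```bash
python3 - <<'E'
from h import *
im,d=cams.grab_frame("side");save("pics/s14.png",im[120:260,200:400],4);P=cloud("side",d)
tool()
print([(np.round(r["at"],4).tolist(),round(r["score"],2)) for r in nets.landmark_of("side","knob_face")])
E
```

```text
t 27.75 tcp [0.5641 0.0197 0.0155] fing [-0.012  0.001 -1.   ] jaw yaw -0.0171 w -0.005 F [-14.8    1.73   8.24] j [-0.097  0.152  1.894  0.     1.107 -0.08 ]
[([0.5779, 0.02, 0.0249], 0.78), ([0.5515, 0.0206, 0.0044], 0.37)]
```

View pics/s14.png

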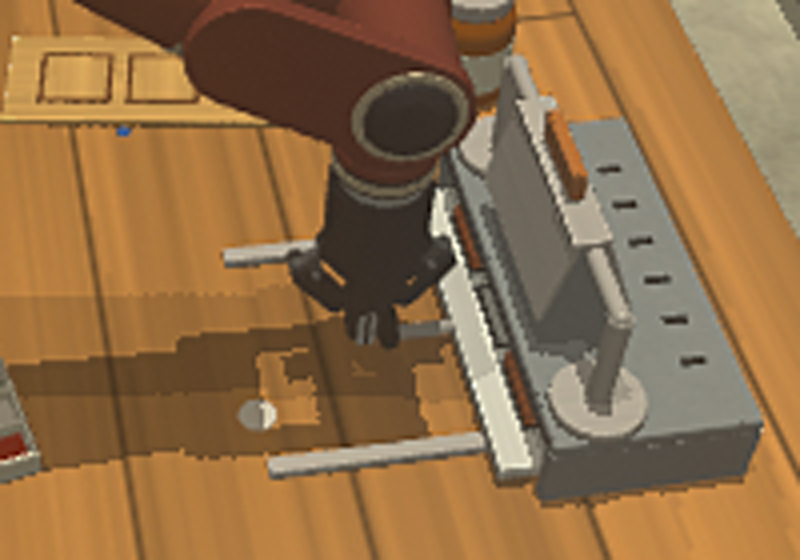

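The tray is home, with the knob face at x 0.578 (0.140 in from 0.438). I'll keep holding.

>>> {"op": "play_rows", "data": {
  "motion": [
    [1,[0,0,0],0],
    [1,[0,0,0],0],
    [1,[0,0,0],0],
    [1,[0,0,0],0],
    [1,[0,0,0],0]
  ]
}}

```text
time: 28.3
tool_pos: [0.5641, 0.0197, 0.0155]
tool_rot: [0.703, 0.006, 0.711, -0.006]
contact_force: [-14.2, 1.2, 7.4]
gripper_width: 0.002
```

>>> {"op": "play_rows", "data": {
  "motion": [
    [1,[0,0,0],0],
    [1,[0,0,0],0],
    [1,[0,0,0],0],
    [1,[0,0,0],0],
    [1,[0,0,0],0]
  ]
}}

```text
time: 28.8
tool_pos: [0.5641, 0.0197, 0.0155]
tool_rot: [0.703, 0.006, 0.711, -0.006]
contact_force: [-14.5, 1.5, 7.4]
gripper_width: 0.0
```

>>> {"op": "play_rows", "data": {
  "motion": [
    [1,[0,0,0],0],
    [1,[0,0,0],0],
    [1,[0,0,0],0],
    [1,[0,0,0],0],
    [1,[0,0,0],0]
  ]
}}

```text
time: 29.3
tool_pos: [0.5641, 0.0197, 0.0155]
tool_rot: [0.703, 0.006, 0.711, -0.006]
contact_force: [-14.1, 1.5, 6.8]
gripper_width: -0.0
```

>>> {"op": "play_rows", "data": {
  "motion": [
    [1,[0,0,0],0],
    [1,[0,0,0],0],
    [1,[0,0,0],0],
    [1,[0,0,0],0],
    [1,[0,0,0],0]
  ]
}}

```text
time: 29.8
tool_pos: [0.5641, 0.0197, 0.0155]
tool_rot: [0.703, 0.006, 0.711, -0.006]
contact_force: [-14.2, 0.9, 7.1]
gripper_width: -0.0
```

>>> {"op": "play_rows", "data": {
  "motion": [
    [1,[0,0,0],0],
    [1,[0,0,0],0],
    [1,[0,0,0],0],
    [1,[0,0,0],0],
    [1,[0,0,0],0]
  ]
}}

```text
time: 30.3
tool_pos: [0.5641, 0.0197, 0.0155]
tool_rot: [0.703, 0.006, 0.711, -0.006]
contact_force: [-14.4, 1.9, 8.7]
gripper_width: -0.001
```

Held from 25.9 s to 30.3 s. I'll retreat steadily so the tray follows gently.

>>> {"op": "play_rows", "data": {
  "motion": [
    [1,[-0.006,0,0],0],
    [1,[-0.014,0,0],0],
    [1,[-0.022,0,0],0],
    [1,[-0.03,0,0],0],
    [1,[-0.038,0.001,0],0]
  ]
}}

```text
time: 30.8
tool_pos: [0.5283, 0.0203, 0.0155]
tool_rot: [0.705, 0.006, 0.709, -0.006]
contact_force: [-4.0, -0.7, -2.3]
gripper_width: 0.002
```

>>> {"op": "play_rows", "data": {
  "motion": [
    [1,[-0.008,0,0],0],
    [1,[-0.016,0,0],0],
    [1,[-0.024,0,0],0],
    [1,[-0.032,0,0],0],
    [1,[-0.04,0.001,0],0]
  ]
}}

```text
time: 31.3
tool_pos: [0.4912, 0.0204, 0.0178]
tool_rot: [0.708, 0.006, 0.707, -0.007]
contact_force: [-2.4, -1.8, -1.8]
gripper_width: -0.002
```

>>> {"op": "play_rows", "data": {
  "motion": [
    [1,[-0.008,0,0],0],
    [1,[-0.016,0,0],0],
    [1,[-0.024,0,0],0],
    [1,[-0.032,0,0],0],
    [1,[-0.04,0.001,0],0]
  ]
}}

```text
time: 31.8
tool_pos: [0.4513, 0.0217, 0.0179]
tool_rot: [0.708, 0.006, 0.706, -0.006]
contact_force: [-1.0, -0.7, 0.9]
gripper_width: -0.0
```

>>> {"op": "play_rows", "data": {
  "motion": [
    [1,[-0.008,0,0],0],
    [1,[-0.016,0,0],0],
    [1,[-0.024,0,0],0],
    [1,[-0.034,0,0],0],
    [1,[-0.05,0.001,0],0]
  ]
}}

```text
time: 32.3
tool_pos: [0.401, 0.0228, 0.0176]
tool_rot: [0.707, 0.006, 0.707, -0.006]
contact_force: [0.0, -0.7, 0.3]
gripper_width: 0.003
```

>>> {"op": "play_rows", "data": {
  "motion": [
    [1,[0,0,0.04],0],
    [1,[0,0.02,0.08],0],
    [-1,[0,0.06,0.1],0],
    [-1,[0,0.1,0.1],0],
    [-1,[0,0.14,0.1],0]
  ]
}}

```text
time: 32.8
tool_pos: [0.4016, 0.1644, 0.119]
tool_rot: [0.708, 0.007, 0.706, -0.006]
contact_force: [1.4, -0.5, 0.4]
gripper_width: 0.506
```

```bash
python3 - <<'E'
from h import *
tool()
for n in("side","top"):
    im,d=cams.grab_frame(n);save(f"pics/{n}15.png",im);P=cloud(n,d);np.savez(f"pics/{n}15.npz",im=im,d=d)
    for c in((.551,-.057),(.554,.0985)):
        m=(np.hypot(P[...,0]-c[0],P[...,1]-c[1])<.06)&(abs(P[...,2]-.035)<.004)
        q=P[m][:,:2].astype(np.float32);r=cv2.minAreaRect(q);print(n,m.sum(),np.round(r[0],4),np.round(r[1],4),round(r[2],1))
    print([(np.round(r["at"],4).tolist(),round(r["score"],2)) for r in nets.landmark_of(n,"knob_face")])
    print([(np.round(r["at"],4).tolist(),round(r["score"],2)) for r in nets.landmark_of(n,"tile1")])
    print([(np.round(r["at"],4).tolist(),round(r["score"],2)) for r in nets.landmark_of(n,"dry0")])
E
```

```text
t 32.8 tcp [0.4016 0.1644 0.119 ] fing [ 0.004  0.001 -1.   ] jaw yaw -0.0182 w 0.506 F [ 1.35 -0.46  0.43] j [ 0.217 -0.339  2.156  0.     1.32   0.235]
side 324 [ 0.5495 -0.0559] [0.0634 0.0603] 88.6
side 257 [0.5514 0.1012] [0.065  0.0603] 89.1
[([0.4387, 0.0215, 0.028], 0.69), ([0.7036, 0.0267, 0.0935], 0.41)]
[([0.5555, 0.1025, 0.0186], 0.87)]
[([0.5354, 0.337, 0.0061], 0.96), ([0.3805, 0.3652, 0.0067], 0.91), ([0.4562, 0.3504, 0.0063], 0.63)]
top 240 [ 0.5493 -0.0585] [0.0563 0.0595] 88.4
top 259 [0.5529 0.0964] [0.0563 0.0589] 89.4
[([0.4365, 0.0257, 0.025], 0.73)]
[([0.5514, -0.0585, 0.0219], 0.79), ([0.5519, 0.1015, 0.0208], 0.66), ([0.5499, -0.0529, 0.0217], 0.38)]
[([0.4567, 0.3463, 0.0081], 0.92), ([0.382, 0.3593, 0.0063], 0.86), ([0.5372, 0.3337, 0.0104], 0.6)]
```

View pics/side15.png

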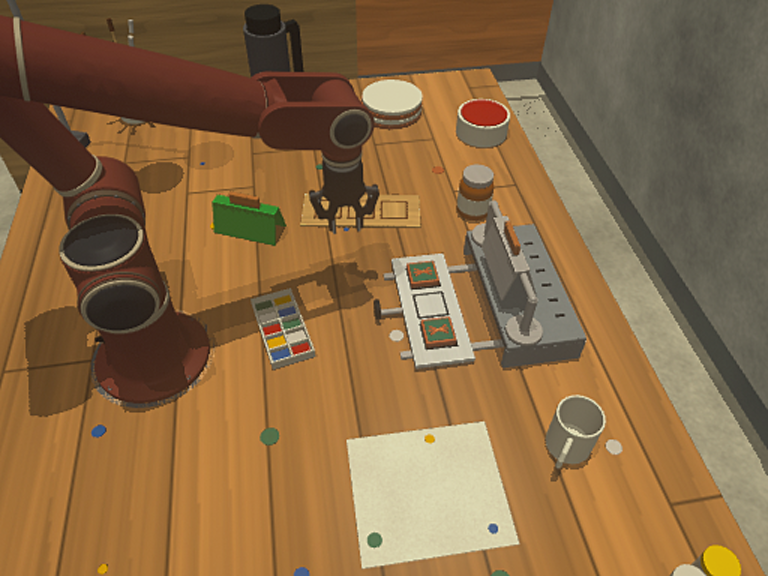

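View pics/top15.png

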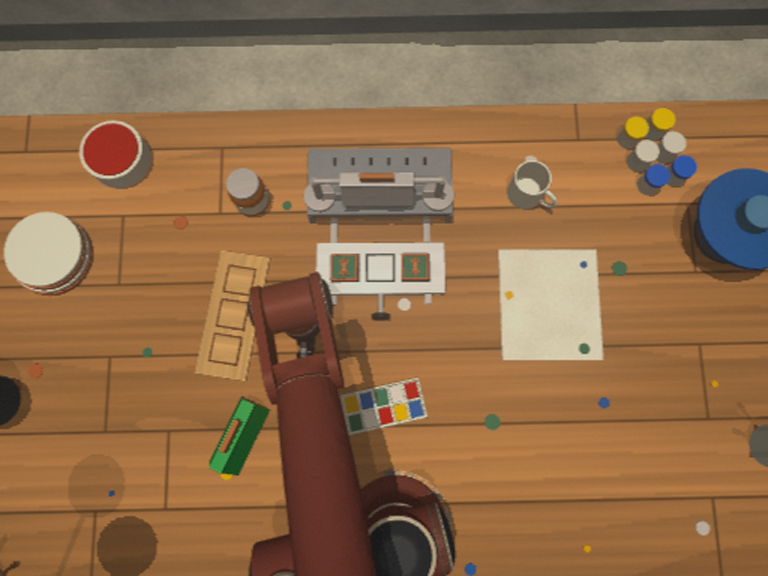

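The tray is fully out with both tiles still on their squares. In the side view they are at (423,273) and (438,332), and the board is at (360,210). I'll take the +y tile to the board's far end square.

>>> {"op": "play_rows", "data": {
  "motion": [
    [-1,[0.04,-0.017,0],0],
    [-1,[0.08,-0.034,0],0],
    [-1,[0.12,-0.051,0],0],
    [-1,[0.1514,-0.0659,-0.02],0],
    [-1,[0.1514,-0.0659,-0.06],0]
  ]
}}

```text
time: 33.7
tool_pos: [0.5599, 0.0938, 0.0613]
tool_rot: [0.711, 0.008, 0.703, -0.008]
contact_force: [1.0, 0.4, -0.2]
gripper_width: 0.998
```

>>> {"op": "play_rows", "data": {
  "motion": [
    [-1,[0,0,-0.01],0],
    [-1,[0,0,-0.01],0],
    [-1,[0,0,-0.01],0],
    [-1,[0,0,-0.01],0]
  ]
}}

```text
time: 34.1
tool_pos: [0.5536, 0.0972, 0.0495]
tool_rot: [0.708, 0.006, 0.706, -0.006]
contact_force: [0.3, -0.5, 0.6]
gripper_width: 1.002
```

```bash
python3 - <<'E'
from h import *
tool()
im,d=cams.grab_frame("side");save("pics/s16.png",im[140:260,220:360],5);P=cloud("side",d)
tool()
for c in((.551,-.057),(.554,.0985)):
    m=(np.hypot(P[...,0]-c[0],P[...,1]-c[1])<.06)&(abs(P[...,2]-.035)<.004)
    q=P[m][:,:2].astype(np.float32);r=cv2.minAreaRect(q);print(m.sum(),np.round(r[0],4),np.round(r[1],4),round(r[2],1))
E
```

```text
t 34.1 tcp [0.5536 0.0972 0.0495] fing [ 0.003  0.    -1.   ] jaw yaw -0.0172 w 1.002 F [ 0.3  -0.49  0.62] j [0.041 0.086 1.9   0.    1.152 0.059]
t 34.15 tcp [0.5536 0.0973 0.0495] fing [ 0.004  0.    -1.   ] jaw yaw -0.0171 w 0.999 F [-0.62  0.03  0.66] j [0.042 0.086 1.9   0.    1.152 0.059]
321 [ 0.5499 -0.0549] [0.0646 0.0605] 88.2
260 [0.5518 0.1005] [0.0669 0.0597] 88.9
```

View pics/s16.png

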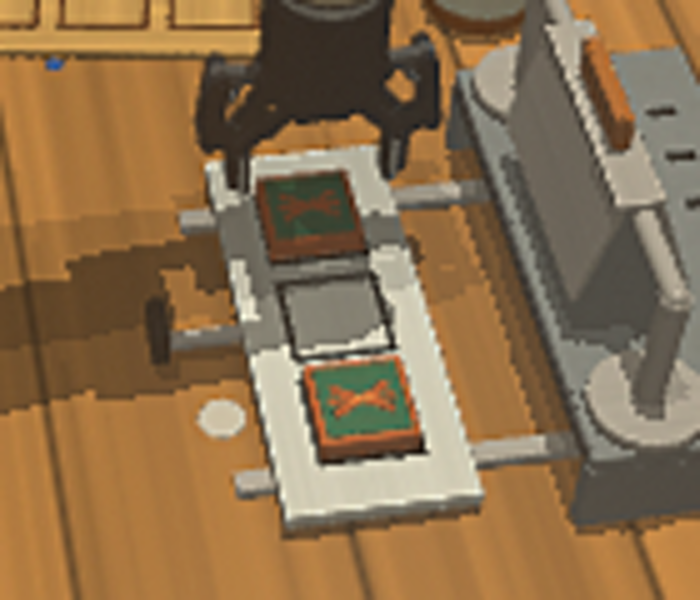

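>>> {"op": "play_rows", "data": {
  "motion": [
    [-1,[0,0.0015,-0.015],0],
    [-1,[0,0.0015,-0.026],0],
    [-1,[0,0.0015,-0.032],0],
    [-1,[0,0.0015,-0.032],0],
    [-0.6,[0,0.0015,-0.032],0]
  ]
}}

```text
time: 34.65
tool_pos: [0.5523, 0.0985, 0.0148]
tool_rot: [0.707, 0.006, 0.707, -0.006]
contact_force: [-0.4, 0.0, 0.8]
gripper_width: 0.859
```

>>> {"op": "play_rows", "data": {
  "motion": [
    [-0.2,[0,0,0],0],
    [0.2,[0,0,0],0],
    [1,[0,0,0],0],
    [1,[0,0,0],0],
    [1,[0,0,0],0]
  ]
}}

```text
time: 35.15
tool_pos: [0.5533, 0.0985, 0.0161]
tool_rot: [0.708, 0.006, 0.707, -0.006]
contact_force: [-0.3, 0.1, 4.3]
gripper_width: 0.684
```

>>> {"op": "play_rows", "data": {
  "motion": [
    [1,[0,0,0],0],
    [1,[0,0,0.01],0],
    [1,[0,0,0.03],0],
    [1,[0,0,0.06],0],
    [1,[0,0,0.06],0]
  ]
}}

```text
time: 35.65
tool_pos: [0.5551, 0.0987, 0.0795]
tool_rot: [0.71, 0.006, 0.705, -0.006]
contact_force: [2.2, -0.2, -0.0]
gripper_width: 0.689
```

```bash
python3 - <<'E'
from h import *
tool()
E
```

```text
t 35.65 tcp [0.5551 0.0987 0.0795] fing [ 0.007  0.    -1.   ] jaw yaw -0.0174 w 0.689 F [ 2.15 -0.22 -0.01] j [0.044 0.047 1.884 0.    1.203 0.061]
```

>>> {"op": "play_rows", "data": {
  "motion": [
    [1,[-0.004,0.045,0.01],-0.08],
    [1,[-0.008,0.09,0.01],-0.16],
    [1,[-0.012,0.135,0.01],-0.16],
    [1,[-0.016,0.18,0.01],-0.16],
    [1,[-0.018,0.22,0],-0.16]
  ]
}}

```text
time: 36.15
tool_pos: [0.5341, 0.3207, 0.0754]
tool_rot: [0.705, 0.063, 0.704, -0.062]
contact_force: [0.5, -0.7, 0.1]
gripper_width: 0.687
```

>>> {"op": "play_rows", "data": {
  "motion": [
    [1,[0,0.0158,-0.01],0],
    [1,[0,0.0158,-0.03],0],
    [1,[0,0.0158,-0.04],0],
    [1,[0,0.0158,-0.04],0],
    [1,[0,0.0158,-0.04],0]
  ]
}}

```text
time: 36.65
tool_pos: [0.5344, 0.3334, 0.0348]
tool_rot: [0.704, 0.063, 0.705, -0.063]
contact_force: [0.1, -0.3, -0.9]
gripper_width: 0.687
```

```bash
python3 - <<'E'
from h import *
tool()
im,d=cams.grab_frame("side");save("pics/s17.png",im[90:240,190:330],4)
tool()
E
```

```text
t 36.65 tcp [0.5344 0.3334 0.0348] fing [-0.001 -0.001 -1.   ] jaw yaw -0.1786 w 0.687 F [ 0.06 -0.31 -0.87] j [ 0.44   0.256  1.735 -0.     1.152  0.618]
t 36.7 tcp [0.535  0.3337 0.0357] fing [ 0.  0. -1.] jaw yaw -0.1786 w 0.685 F [ 0.15  0.89 -0.43] j [ 0.44   0.255  1.734 -0.     1.152  0.618]
```

View pics/s17.png

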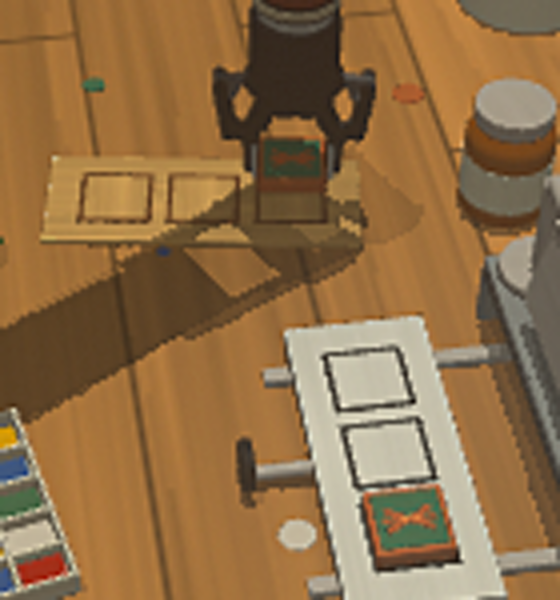

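Aligned over the square. I'll lower (to z of about 0.003) and release.

>>> {"op": "play_rows", "data": {
  "motion": [
    [1,[0,0.0005,-0.012],0],
    [1,[0,0.0005,-0.022],0],
    [1,[0,0.0005,-0.029],0],
    [1,[0,0.0005,-0.032],0],
    [1,[0,0.0005,-0.032],0]
  ]
}}

```text
time: 37.2
tool_pos: [0.5343, 0.3347, 0.0028]
tool_rot: [0.704, 0.063, 0.705, -0.063]
contact_force: [-0.1, 0.6, -1.2]
gripper_width: 0.686
```

>>> {"op": "play_rows", "data": {
  "motion": [
    [1,[0,0,0],0],
    [1,[0,0,0],0]
  ]
}}

```text
time: 37.4
tool_pos: [0.5347, 0.3349, 0.0034]
tool_rot: [0.704, 0.063, 0.704, -0.063]
contact_force: [-0.4, -0.2, -1.1]
gripper_width: 0.684
```

>>> {"op": "play_rows", "data": {
  "motion": [
    [1,[0,0,-0.001],0],
    [0,[0,0,-0.001],0],
    [-0.6,[0,0,-0.001],0],
    [-1,[0,0,-0.001],0],
    [-1,[0,0,-0.001],0]
  ]
}}

```text
time: 37.9
tool_pos: [0.5347, 0.3349, 0.0026]
tool_rot: [0.704, 0.063, 0.704, -0.063]
contact_force: [-0.6, -0.8, -0.6]
gripper_width: 0.996
```

>>> {"op": "play_rows", "data": {
  "motion": [
    [-1,[0,0,0.01],0],
    [-1,[0,0,0.04],0],
    [-1,[0,0,0.08],0],
    [-1,[0.005,-0.03,0.1],0.08],
    [-1,[0.01,-0.075,0.1],0.16]
  ]
}}

```text
time: 38.4
tool_pos: [0.5478, 0.2617, 0.1088]
tool_rot: [0.711, 0.005, 0.704, -0.002]
contact_force: [1.3, 0.1, -0.1]
gripper_width: 1.004
```

>>> {"op": "play_rows", "data": {
  "motion": [
    [-1,[0,-0.048,0],0],
    [-1,[0,-0.096,0],0],
    [-1,[0,-0.144,0],0],
    [-1,[0,-0.192,0],0],
    [-1,[0.002,-0.24,0],0]
  ]
}}

```text
time: 38.9
tool_pos: [0.5465, 0.018, 0.1035]
tool_rot: [0.708, 0.006, 0.706, -0.006]
contact_force: [1.4, 0.3, 0.0]
gripper_width: 1.003
```

>>> {"op": "play_rows", "data": {
  "motion": [
    [-1,[0.002,-0.04,0],0],
    [-1,[0.004,-0.0766,-0.02],0],
    [-1,[0.004,-0.0766,-0.05],0],
    [-1,[0.004,-0.0766,-0.05],0],
    [-1,[0.004,-0.0766,-0.05],0]
  ]
}}

```text
time: 39.4
tool_pos: [0.5502, -0.0565, 0.0525]
tool_rot: [0.707, 0.006, 0.707, -0.006]
contact_force: [0.5, -0.2, 0.3]
gripper_width: 0.998
```

```bash
python3 - <<'E'
from h import *
tool()
im,d=cams.grab_frame("side");save("pics/s18.png",im[100:270,190:370],4);P=cloud("side",d)
tool()
for c,z in(((.551,-.057),.035),((.535,.334),.021)):
    m=(np.hypot(P[...,0]-c[0],P[...,1]-c[1])<.06)&(abs(P[...,2]-z)<.004)
    q=P[m][:,:2].astype(np.float32);r=cv2.minAreaRect(q);print(m.sum(),np.round(r[0],4),np.round(r[1],4),round(r[2],1))
E
```

```text
t 39.4 tcp [ 0.5502 -0.0565  0.0525] fing [-0.001  0.    -1.   ] jaw yaw -0.0174 w 0.998 F [ 0.5  -0.24  0.31] j [-0.237  0.065  1.917  0.     1.161 -0.22 ]
t 39.45 tcp [ 0.5512 -0.0564  0.0536] fing [ 0.001 -0.    -1.   ] jaw yaw -0.0167 w 1.003 F [0.37 0.65 0.57] j [-0.236  0.064  1.916  0.     1.16  -0.22 ]
326 [ 0.5501 -0.0549] [0.064  0.0608] 88.6
0 [0. 0.] [0. 0.] 0.0
```

View pics/s18.png

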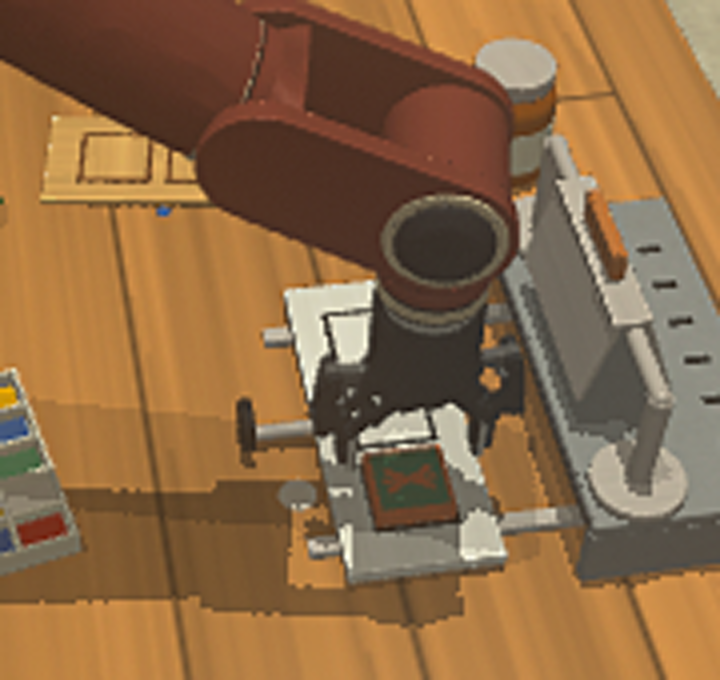

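>>> {"op": "play_rows", "data": {
  "motion": [
    [-1,[0,0,-0.015],0],
    [-1,[0,0,-0.027],0],
    [-1,[0,0,-0.035],0],
    [-1,[0,0,-0.035],0],
    [-0.6,[0,0,-0.035],0]
  ]
}}

```text
time: 39.95
tool_pos: [0.5503, -0.0566, 0.0168]
tool_rot: [0.707, 0.006, 0.707, -0.006]
contact_force: [0.1, 1.0, -0.2]
gripper_width: 0.86
```

>>> {"op": "play_rows", "data": {
  "motion": [
    [-0.2,[0,0,0],0],
    [0.2,[0,0,0],0],
    [1,[0,0,0],0],
    [1,[0,0,0],0],
    [1,[0,0,0],0]
  ]
}}

```text
time: 40.45
tool_pos: [0.5513, -0.057, 0.0182]
tool_rot: [0.708, 0.006, 0.706, -0.006]
contact_force: [0.4, 0.3, 5.3]
gripper_width: 0.689
```

>>> {"op": "play_rows", "data": {
  "motion": [
    [1,[0,0,0],0],
    [1,[0,0,0.01],0],
    [1,[0,0,0.03],0],
    [1,[0,0,0.07],0],
    [1,[0,0,0.09],0]
  ]
}}

```text
time: 40.95
tool_pos: [0.551, -0.0569, 0.1098]
tool_rot: [0.708, 0.006, 0.706, -0.006]
contact_force: [-0.0, -1.1, -0.4]
gripper_width: 0.686
```

>>> {"op": "play_rows", "data": {
  "motion": [
    [1,[0,0,0],0],
    [1,[0,0,0],0],
    [1,[0,0,0],0]
  ]
}}

```text
time: 41.25
tool_pos: [0.5488, -0.0564, 0.1049]
tool_rot: [0.706, 0.007, 0.709, -0.006]
contact_force: [0.4, -0.3, -1.6]
gripper_width: 0.684
```

```bash
python3 - <<'E'
from h import *
tool()
E
```

```text
t 41.25 tcp [ 0.5488 -0.0564  0.1049] fing [-0.004  0.001 -1.   ] jaw yaw -0.0175 w 0.684 F [ 0.4  -0.3  -1.56] j [-0.237 -0.005  1.891  0.     1.26  -0.22 ]
```

>>> {"op": "play_rows", "data": {
  "motion": [
    [1,[-0.017,0.042,0],-0.08],
    [1,[-0.034,0.084,0],-0.16],
    [1,[-0.051,0.126,0],-0.16],
    [1,[-0.068,0.168,0],-0.16],
    [1,[-0.085,0.21,0],-0.16]
  ]
}}

```text
time: 41.75
tool_pos: [0.4632, 0.1544, 0.1051]
tool_rot: [0.703, 0.063, 0.706, -0.063]
contact_force: [1.1, 0.2, 0.0]
gripper_width: 0.685
```

>>> {"op": "play_rows", "data": {
  "motion": [
    [1,[-0.017,0.042,0],0],
    [1,[-0.034,0.084,0],0],
    [1,[-0.051,0.126,0],0],
    [1,[-0.068,0.168,0],0],
    [1,[-0.084,0.208,-0.01],0]
  ]
}}

```text
time: 42.25
tool_pos: [0.3803, 0.3628, 0.0966]
tool_rot: [0.704, 0.062, 0.704, -0.063]
contact_force: [1.2, -0.0, -0.3]
gripper_width: 0.684
```

>>> {"op": "play_rows", "data": {
  "motion": [
    [1,[0,0,-0.02],0],
    [1,[0,0,-0.04],0],
    [1,[0,0,-0.055],0],
    [1,[0,0,-0.055],0],
    [1,[0,0,-0.055],0]
  ]
}}

```text
time: 42.75
tool_pos: [0.3812, 0.3606, 0.0415]
tool_rot: [0.704, 0.062, 0.705, -0.063]
contact_force: [0.2, 0.8, -0.6]
gripper_width: 0.685
```

```bash
python3 - <<'E'
from h import *
tool()
im,d=cams.grab_frame("side");save("pics/s19.png",im[90:240,150:330],4);P=cloud("side",d)
tool()
for c,z in(((.535,.334),.021),):
    m=(np.hypot(P[...,0]-c[0],P[...,1]-c[1])<.06)&(abs(P[...,2]-z)<.004)
    q=P[m][:,:2].astype(np.float32);r=cv2.minAreaRect(q);print(m.sum(),np.round(r[0],4),np.round(r[1],4),round(r[2],1))
E
```

```text
t 42.75 tcp [0.3812 0.3606 0.0415] fing [-0.001 -0.001 -1.   ] jaw yaw -0.1781 w 0.685 F [ 0.23  0.83 -0.57] j [0.616 0.016 1.989 0.    1.139 0.794]
t 42.8 tcp [0.382  0.3611 0.0426] fing [ 0.  0. -1.] jaw yaw -0.1781 w 0.684 F [ 0.34 -0.23 -0.2 ] j [0.616 0.015 1.988 0.    1.139 0.794]
179 [0.5333 0.3371] [0.0653 0.0576] 80.4
```

View pics/s19.png

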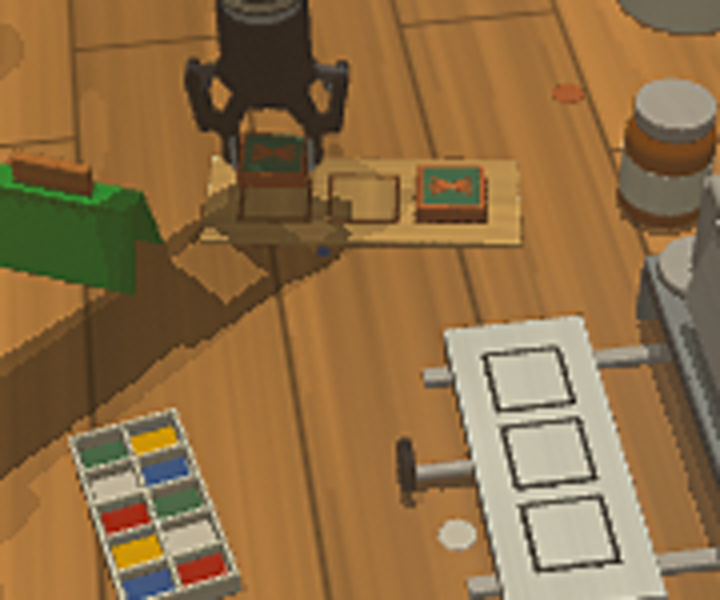

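>>> {"op": "play_rows", "data": {
  "motion": [
    [1,[-0.0005,0,-0.015],0],
    [1,[-0.0005,0,-0.028],0],
    [1,[-0.0005,0,-0.035],0],
    [1,[-0.0005,0,-0.038],0],
    [1,[-0.0005,0,-0.038],0]
  ]
}}

```text
time: 43.3
tool_pos: [0.381, 0.3611, 0.0043]
tool_rot: [0.704, 0.063, 0.705, -0.063]
contact_force: [-0.2, 0.1, -1.0]
gripper_width: 0.684
```

>>> {"op": "play_rows", "data": {
  "motion": [
    [1,[0,0,0],0],
    [1,[0,0,0],0]
  ]
}}

```text
time: 43.5
tool_pos: [0.3811, 0.3612, 0.0042]
tool_rot: [0.704, 0.063, 0.704, -0.063]
contact_force: [-0.9, -0.2, 0.6]
gripper_width: 0.686
```

>>> {"op": "play_rows", "data": {
  "motion": [
    [0.5,[0,0,0],0],
    [0,[0,0,0],0],
    [-0.6,[0,0,0],0],
    [-1,[0,0,0],0],
    [-1,[0,0,0],0]
  ]
}}

```text
time: 44.0
tool_pos: [0.3811, 0.3613, 0.0044]
tool_rot: [0.704, 0.063, 0.704, -0.063]
contact_force: [-0.4, -0.3, -0.1]
gripper_width: 1.003
```

>>> {"op": "play_rows", "data": {
  "motion": [
    [-1,[0,0,0.01],0],
    [-1,[0,0,0.04],0],
    [-1,[0,0,0.08],0],
    [-1,[0,0,0.12],0],
    [-1,[0,0,0.16],0]
  ]
}}

```text
time: 44.5
tool_pos: [0.3809, 0.3611, 0.1667]
tool_rot: [0.705, 0.063, 0.704, -0.062]
contact_force: [0.8, 0.9, 0.4]
gripper_width: 0.999
```

>>> {"op": "play_rows", "data": {
  "motion": [
    [-1,[0,-0.04,0.03],0],
    [-1,[0,-0.08,0.04],0],
    [-1,[0,-0.12,0.04],0],
    [-1,[0,-0.16,0.04],0],
    [-1,[0,-0.2,0.04],0]
  ]
}}

```text
time: 45.0
tool_pos: [0.3808, 0.1599, 0.2054]
tool_rot: [0.705, 0.063, 0.704, -0.062]
contact_force: [0.0, 0.3, 0.5]
gripper_width: 1.004
```

>>> {"op": "play_rows", "data": {
  "motion": [
    [-1,[0,-0.04,0],0],
    [-1,[0,-0.08,0],0],
    [-1,[0,-0.12,0],0],
    [-1,[0,-0.16,0],0],
    [-1,[0,-0.2,0],0]
  ]
}}

```text
time: 45.5
tool_pos: [0.3808, -0.0403, 0.2053]
tool_rot: [0.705, 0.063, 0.704, -0.063]
contact_force: [-1.0, -0.3, 0.1]
gripper_width: 0.999
```

```bash
cat > chk.py <<'E'
from h import *
import sys
tag=sys.argv[1]
tool()
for n in("side","top"):
    im,d=cams.grab_frame(n);save(f"pics/{n}{tag}.png",im);P=cloud(n,d);np.savez(f"pics/{n}{tag}.npz",im=im,d=d)
    for c,z in(((.535,.334),.021),((.381,.361),.021)):
        m=(np.hypot(P[...,0]-c[0],P[...,1]-c[1])<.06)&(abs(P[...,2]-z)<.005)
        q=P[m][:,:2].astype(np.float32);r=cv2.minAreaRect(q);print(n,m.sum(),np.round(r[0],4),np.round(r[1],4),round(r[2],1),P[m][:,2].std().round(4))
    print([(np.round(r["at"],4).tolist(),round(r["score"],2)) for r in nets.landmark_of(n,"tile1")])
    print([(np.round(r["at"],4).tolist(),round(r["score"],2)) for r in nets.landmark_of(n,"knob_face")])
    print([(np.round(r["at"],4).tolist(),round(r["score"],2)) for r in nets.landmark_of(n,"cover_ridge")])
E
python3 chk.py 20
```

```text
t 45.5 tcp [ 0.3808 -0.0403  0.2053] fing [ 0.002 -0.001 -1.   ] jaw yaw -0.1774 w 0.999 F [-0.97 -0.29  0.11] j [-0.301 -0.576  2.172  0.     1.544 -0.123]
side 199 [0.533  0.3354] [0.0642 0.0577] 80.4 0.0021
side 31 [0.3542 0.3631] [0.0669 0.0075] 84.6 0.0023
[([0.5525, 0.0254, 0.0183], 0.49), ([0.3823, 0.3621, 0.01], 0.41)]
[([0.4417, 0.0249, 0.0264], 0.91)]
[([0.1929, 0.329, 0.071], 0.82), ([0.7014, 0.0286, 0.166], 0.64)]
top 281 [0.5252 0.3344] [0.0611 0.0783] 80.5 0.0023
top 297 [0.3812 0.358 ] [0.0606 0.0598] 79.5 0.0024
[([0.5354, 0.3358, 0.0076], 0.83), ([0.381, 0.3618, 0.0052], 0.82)]
[]
[([0.1947, 0.3295, 0.075], 0.72), ([0.6982, 0.0247, 0.164], 0.71)]
```

View pics/top20.png

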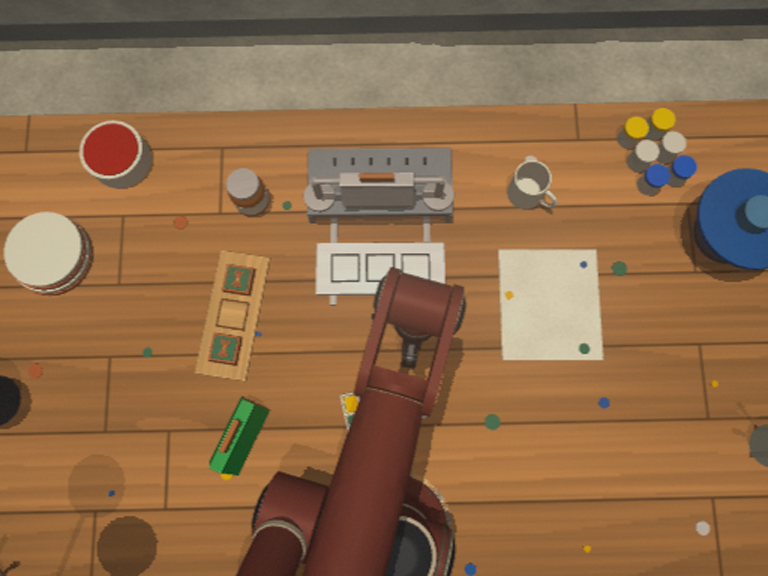

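View pics/side20.png

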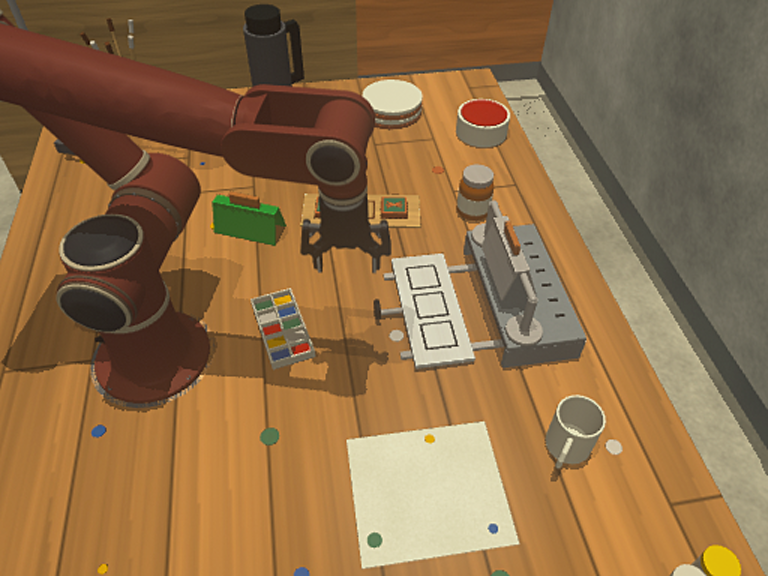

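Both tiles lie on the board's end squares, at (239,279) and (225,348) in the top view. A knock could still come, so I'll move clear, wait a little and recheck in an enlarged crop.

>>> {"op": "play_rows", "data": {
  "motion": [
    [-1,[0,-0.04,0],0],
    [-1,[0,-0.08,0.02],0],
    [-1,[0,-0.12,0.04],0],
    [-1,[0,-0.16,0.04],0],
    [-1,[0,-0.2,0.04],0]
  ]
}}

```text
time: 46.4
tool_pos: [0.3819, -0.2396, 0.2455]
tool_rot: [0.705, 0.061, 0.704, -0.062]
contact_force: [0.4, 0.1, -0.6]
gripper_width: 1.0
```

>>> {"op": "play_rows", "data": {
  "motion": [
    [-1,[0,0,0],0],
    [-1,[0,0,0],0],
    [-1,[0,0,0],0],
    [-1,[0,0,0],0],
    [-1,[0,0,0],0]
  ]
}}

```text
time: 46.9
tool_pos: [0.3813, -0.2377, 0.2444]
tool_rot: [0.704, 0.062, 0.704, -0.062]
contact_force: [0.0, -0.5, -0.1]
gripper_width: 1.002
```

>>> {"op": "play_rows", "data": {
  "motion": [
    [-1,[0,0,0],0],
    [-1,[0,0,0],0],
    [-1,[0,0,0],0],
    [-1,[0,0,0],0],
    [-1,[0,0,0],0]
  ]
}}

```text
time: 47.4
tool_pos: [0.381, -0.2388, 0.2443]
tool_rot: [0.704, 0.063, 0.704, -0.063]
contact_force: [0.4, -0.2, -0.6]
gripper_width: 1.004
```

>>> {"op": "play_rows", "data": {
  "motion": [
    [-1,[0,0,0],0],
    [-1,[0,0,0],0],
    [-1,[0,0,0],0],
    [-1,[0,0,0],0],
    [-1,[0,0,0],0]
  ]
}}

```text
time: 47.9
tool_pos: [0.381, -0.2388, 0.2443]
tool_rot: [0.704, 0.063, 0.704, -0.063]
contact_force: [-0.3, 0.1, 0.3]
gripper_width: 1.0
```

>>> {"op": "play_rows", "data": {
  "motion": [
    [-1,[0,0,0],0],
    [-1,[0,0,0],0],
    [-1,[0,0,0],0],
    [-1,[0,0,0],0],
    [-1,[0,0,0],0]
  ]
}}

```text
time: 48.4
tool_pos: [0.381, -0.2388, 0.2443]
tool_rot: [0.704, 0.063, 0.704, -0.063]
contact_force: [-0.1, 0.5, -0.2]
gripper_width: 0.998
```

```bash
python3 chk.py 21; python3 - <<'E'
from h import *
a=np.load("pics/top21.npz")["im"][155:260,120:195];b=np.load("pics/side21.npz")["im"][110:220,190:320]
a=cv2.resize(a,None,fx=4,fy=4,interpolation=cv2.INTER_CUBIC);b=cv2.resize(b,(390,420),interpolation=cv2.INTER_CUBIC)
cv2.imwrite("pics/c21.png",np.hstack([a,b])[:,:,::-1])
E
```

```text
t 48.4 tcp [ 0.381  -0.2388  0.2443] fing [ 0.  0. -1.] jaw yaw -0.1775 w 0.998 F [-0.12  0.5  -0.19] j [-0.726 -0.396  1.986  0.     1.551 -0.548]
side 0 [0. 0.] [0. 0.] 0.0 nan
side 2 [0.3732 0.3914] [0.0036 0.    ] 164.7 0.0002
[]
[]
[([0.7057, 0.0263, 0.1675], 0.66), ([0.1913, 0.33, 0.0702], 0.57)]
top 289 [0.5346 0.3324] [0.0599 0.0595] 79.7 0.0025
top 307 [0.3809 0.3583] [0.0602 0.0599] 79.7 0.0023
[([0.3809, 0.3591, 0.0095], 0.8), ([0.536, 0.338, 0.0034], 0.63), ([0.5552, 0.0194, -0.0012], 0.44), ([0.4576, 0.3477, 0.0003], 0.41)]
[([0.4386, 0.0215, 0.0249], 0.83), ([0.5358, 0.3345, 0.0072], 0.24)]
[([0.6987, 0.0234, 0.1674], 0.92), ([0.1993, 0.3279, 0.0726], 0.62)]
  ret = _var(a, axis=axis, dtype=dtype, out=out, ddof=ddof,
  arrmean = um.true_divide(arrmean, div, out=arrmean,
  ret = ret.dtype.type(ret / rcount)
```

View pics/c21.png

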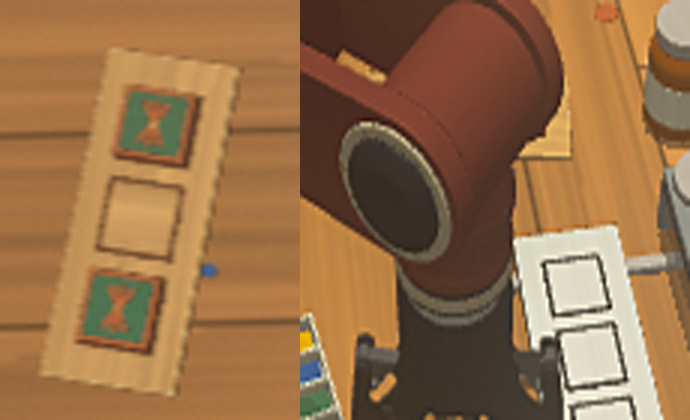

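The crop shows both tiles filling their squares at (155,125) and (120,310), square to the board. The tray is out, the cover is hung and the robot is clear, so I'm handing in.

```bash
python3 -c "
from plant import workorder
print(workorder.job_done())"
```

```text
the job is handed in; nothing more can be done
None
```

The job is done and handed in at about 49 s of the 210 s allowed; no verdict was reported.

- **Cover:** I hung the grey steel cover on the rail and left the green look-alike alone. It hung upright, with its ridge measured within about 2 mm of the bar's middle line in the top camera.
- **Curing:** Two tiles were present, and both went onto the tray's outer squares. The tray was against its stop for about 4.4 s, measured with the knob face 140 mm in. It came all the way out again with both tiles still on their squares.
- **Drying board:** The tiles are on the two end squares, within about 3 mm of their centres and within 1° of square in the top camera.
- **Bystanders:** The mug and jar stand at the same places in the pictures. No tile was seen to be knocked aside.

**Checks that failed or disagreed:**
- In the last check the arm blocked the side camera's view of the board. The final tile check therefore rests on the top camera, plus an earlier side view of one tile.
- One side-camera reading put the cover ridge 5 mm off the bar's middle line, still inside the 12 mm limit. The top camera and depth data put it within 2 mm.
- The networks also reported a few low-score tiles on empty squares, which the pictures rule out.

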